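# Build up a corrosion-test spool rack and log it with the scanner

## Robot

A 6-joint arm with a two-finger parallel gripper is mounted at the origin on a cart in front of the work surface, level with it; the furniture and walls round the work are solid. World frame = base frame: x ahead of the robot, y to its left, z up, the work surface at z = 0. Lengths are in m, angles in degrees, forces in N, time in s.
With the tool pointing down it reaches from about 0.425 to 0.95 m from the base axis. Payload 3.5 kg.
Tool frame: the origin (TCP) lies at the very end of the fingers, on their centre line; the grasp point (between the pads) lies 19 mm behind it (robot.grip_point_offset is the distance from the TCP to the grasp point, in m); z points along the fingers, y is the line along which they close (so a half turn about z gives the same grasp; the last joint's range is limited). The gripper opens to 85 mm and grips with 20 to 120 N. Pads are 22 mm wide; open, the fingers measure 114 mm over their backs; the gripper's body (76 mm by 85 mm) begins 54 mm behind the grasp point. The pads swing forward as they close: fully open they stand 13 mm farther back than shut.
Start: joints at [61.708, 16.404, 90.338, -0, 73.258, -8.594], TCP at [0.227, 0.635, 0.231] pointing down, gripper open.
Joint ranges: [-158.93, 158.93], [-51.34, 127.21], [12.03, 142.37], [-87.48, 267.48], [13.55, 161.25], [-162.69, 162.69]. Speed limits (degrees/s): [159.86, 159.86, 180, 180, 180, 180].

## Interface

Orientations are given as a 3x3 rotation matrix whose columns are the frame's x, y, z axes.
In Python, from bench import robot, optics, job gives the robot as it stands (robot), with the cameras (optics) and the job (job).
- The arm moves only by the shell command python3 drive.py 'ROWS'. ROWS is a JSON object with one list for each field, all of the same length, 1 to 10, a row being the entries at one place: rx, ry, rz (a rotation vector in normalised numbers (1 is 2 pi rad)), x, y, z (the shift in shares of 0.5 m (1.0 is 0.5 m)), aperture (the finger opening in m); each row is the pose to reach, as a shift and turn from the pose commanded when the command began, along the tool's axes at that moment; what a row does not reach only later rows make up. A row lasts 1/8 s, in which the tool goes at most 0.0625 m and 10.7 degrees, less where a joint would pass 70% of its speed; a pose out of reach is approached as far as the arm can. The fingers move at their own pace and stop on an object; the grip force is fixed at half the most. Time passes only in rows, so rows that do not move let the fingers close. It prints the time, the measured TCP pose, the force, the opening and the grip force at its end. Input that does not fit is refused with a message, and nothing moves.
- robot.sense(): the state, without advancing time (a new reading comes with each control period).
- optics.camera(name): name is "scene" or "side" or "wrist"; returns a dict with "frame" (384x512x3 uint8, blue, green, red), "z_map" (384x512 float32, m along the optical axis (not along the pixel's ray), 0 where there is no reading), "K" (3x3 intrinsics, pixels), "pose" (4x4, takes a point from camera to world coordinates); the wrist camera has in their place "tool_from_camera" (4x4, takes a point from camera to tool coordinates, whose origin is the TCP and whose axes are the flange's). Camera axes: x right, y down, z forward; pixel columns grow to the right and rows downward; lengths in m; the calibration is good to about 2 mm. A picture is of the moment at which its call begins: read the wrist's pose just before it.
- job.finish_job(): hands the job in; it is judged then, once.
The state is a dict: "time": time; "joints": joint angles; "qd": joint speeds; "joint_torque": joint torques, N m; "tcp_pos": TCP position; "eef_rot": TCP orientation; "wrist_force": force on the tool from outside, world axes, zero at the start; "wrist_torque": the same for the moment, N m; "finger_gap": finger opening in m; "finger_force": force on a finger pad.
Only numpy, scipy, OpenCV 4.12 (cv2) and the standard library are available. Lean on these libraries where they do the work, as an engineer would, in place of code of your own. Each camera call takes 0.05 s, during which the arm holds its last target. There are 200 camera calls.

## Task

Thread the test parts from the tray onto the rack's rod: the tall blue sleeve first, then every metal coupon that is there in the order steel, brass, copper from the bottom up, with a flat blue washer between neighbouring coupons so that no two metals touch, and the black bushing last, flange down, all lying flat and fully down (a washer that is not needed may stay on the tray). Then take the scanner, hold it upright with its window squarely facing the middle of the rack's label from about 7 cm away, steady for at least a second and a half, and put it back home in its cradle, nose the way it was. Do not knock over or shift the bottles and the beaker.

Things in the scene. Friction and masses are not known exactly. Their poses are not given: they have to be found in the camera images.
- rack: fixed test rack: foot plate 100 x 84 mm (x, y), upper face 10 mm above the worktop; in its middle an upright threaded rod, 10 mm diameter, tapered tip 94 mm above the worktop; on its -x edge, 47 mm from the rod, an upright label plate 70 mm wide, top edge 58 mm above the worktop; origin on the rod's axis at worktop height, z up; -x (the label's side) roughly faces the robot
- rod_foot (a point): point on the rod's axis on the upper face of the foot plate (10 mm above the worktop), where the stack begins; z up
- rack_label (a point): centre of the white bar-code label, 58 x 36 mm, on the outer face of the rack's label plate, 37 mm above the worktop; the label's outward normal is the rack's -x
- tray: fixed white parts tray, 250 x 250 mm, floor 3 mm thick, rim 9 mm high; origin at worktop height under its centre; the parts start lying flat on its floor
- sleeve: blue nylon sleeve (end spacer), the tall blue part: 28 mm diameter, 28 mm high, hole 14 mm; its origin is its centre, at half its height on its axis; z along its axis, up as it starts, and either face may go down
- coupon_steel: steel-grey metal coupon: flat disc of 44 mm diameter, 8 mm thick, 70 to 110 g, hole 14 mm; its origin is its centre, at half its height on its axis; z along its axis, up as it starts, and either face may go down
- coupon_brass: yellow brass coupon: flat disc of 44 mm diameter, 8 mm thick, about 90 g, hole 14 mm; its origin is its centre, at half its height on its axis; z along its axis, up as it starts, and either face may go down
- coupon_copper: reddish copper coupon: flat disc of 44 mm diameter, 8 mm thick, about 95 g, hole 14 mm; its origin is its centre, at half its height on its axis; z along its axis, up as it starts, and either face may go down
- washer_1: blue nylon insulating washer: 30 mm diameter, 10 mm thick, hole 14 mm; its origin is its centre, at half its height on its axis; z along its axis, up as it starts, and either face may go down; same as washer_2
- washer_2: blue nylon insulating washer: 30 mm diameter, 10 mm thick, hole 14 mm; its origin is its centre, at half its height on its axis; z along its axis, up as it starts, and either face may go down; same as washer_1
- bushing: black flanged end bushing, 22 mm high: flange of 40 mm diameter and 6 mm thick at the bottom, hub of 26 mm diameter above it, hole 14 mm; it starts standing on its flange; origin at the centre of its underside, z up
- scanner: hand scanner, a grey and black block 100 x 36 x 44 mm (x, y, z), about 160 g, with a red window in its black nose; origin at the centre of its underside, x toward the nose, z up; it starts upright in the cradle, nose roughly to the robot's left
- scanner_window (a point): centre of the scanner's red window, on its nose 50 mm ahead of the origin and 22 mm above its underside; the beam leaves along the scanner's x; axes as the scanner's
- cradle: fixed black charging cradle, 122 x 58 mm, for the scanner: pocket 107 x 43 mm, floor 5 mm and walls 18 mm above the worktop, so the upper 31 mm of the scanner stand clear; origin at worktop height under its centre, x along the scanner's nose
- cradle_floor (a point): centre of the cradle's inner floor, 5 mm above the worktop; the scanner's origin lies here when it is home
- beaker: bystander: clear plastic beaker, 67 mm diameter, 94 mm high, behind the rack; origin under its centre
- bottle_a: bystander: white sample bottle, 50 mm diameter, 90 mm high, behind the tray and rack; origin under its centre
- bottle_b: bystander: white sample bottle, 50 mm diameter, 90 mm high, behind the tray; origin under its centre

How it is judged (in metres and radians):
On the way, in this order (a step that is already met when the one before it is completed fails the run):
1. the sleeve is on the rod, down on the foot plate (horizontal distance between sleeve and rod_foot below 0.005 m and z of sleeve in the frame of rod_foot between 0.01 and 0.018 m and (angle between sleeve's own z axis and vertical below 0.12 rad or angle between sleeve's own z axis and vertical above 3.02 rad) and contact force between sleeve and the fingers below 0.1 N), for 0.2 s.
2. all coupons present are on the rod above the sleeve, flat, in the order steel, brass, copper upward, a washer between neighbours (horizontal distance between each of sleeve, coupon_steel, coupon_brass, coupon_copper and rod_foot below 0.005 m and z of sleeve in the frame of rod_foot between 0.01 and 0.018 m and (angle between sleeve's own z axis and vertical below 0.12 rad or angle between sleeve's own z axis and vertical above 3.02 rad) and z of coupon_steel in the frame of rod_foot between 0.028 and 0.08 m and (angle between coupon_steel's own z axis and vertical below 0.12 rad or angle between coupon_steel's own z axis and vertical above 3.02 rad) and z of coupon_brass in the frame of rod_foot between 0.028 and 0.08 m and (angle between coupon_brass's own z axis and vertical below 0.12 rad or angle between coupon_brass's own z axis and vertical above 3.02 rad) and z of coupon_copper in the frame of rod_foot between 0.028 and 0.08 m and (angle between coupon_copper's own z axis and vertical below 0.12 rad or angle between coupon_copper's own z axis and vertical above 3.02 rad) and ((angle between sleeve's own z axis and vertical below 0.12 rad and z of coupon_steel in the frame of sleeve above 0.014 m) or (angle between sleeve's own z axis and vertical above 3.02 rad and z of coupon_steel in the frame of sleeve below -0.014 m)) and ((angle between sleeve's own z axis and vertical below 0.12 rad and z of coupon_brass in the frame of sleeve above 0.014 m) or (angle between sleeve's own z axis and vertical above 3.02 rad and z of coupon_brass in the frame of sleeve below -0.014 m)) and ((angle between sleeve's own z axis and vertical below 0.12 rad and z of coupon_copper in the frame of sleeve above 0.014 m) or (angle between sleeve's own z axis and vertical above 3.02 rad and z of coupon_copper in the frame of sleeve below -0.014 m)) and ((angle between coupon_steel's own z axis and vertical below 0.12 rad and z of coupon_brass in the frame of coupon_steel above 0.014 m) or (angle between coupon_steel's own z axis and vertical above 3.02 rad and z of coupon_brass in the frame of coupon_steel below -0.014 m)) and ((angle between coupon_brass's own z axis and vertical below 0.12 rad and z of coupon_copper in the frame of coupon_brass above 0.014 m) or (angle between coupon_brass's own z axis and vertical above 3.02 rad and z of coupon_copper in the frame of coupon_brass below -0.014 m)) and ((angle between coupon_steel's own z axis and vertical below 0.12 rad and z of coupon_copper in the frame of coupon_steel above 0.014 m) or (angle between coupon_steel's own z axis and vertical above 3.02 rad and z of coupon_copper in the frame of coupon_steel below -0.014 m)) and contact force between each of coupon_steel, coupon_brass, coupon_copper and the fingers below 0.1 N), for 0.2 s.
3. the bushing is on the rod on top of the stack (horizontal distance between each of sleeve, coupon_steel, coupon_brass, coupon_copper, bushing and rod_foot below 0.005 m and z of sleeve in the frame of rod_foot between 0.01 and 0.018 m and (angle between sleeve's own z axis and vertical below 0.12 rad or angle between sleeve's own z axis and vertical above 3.02 rad) and z of coupon_steel in the frame of rod_foot between 0.028 and 0.08 m and (angle between coupon_steel's own z axis and vertical below 0.12 rad or angle between coupon_steel's own z axis and vertical above 3.02 rad) and z of coupon_brass in the frame of rod_foot between 0.028 and 0.08 m and (angle between coupon_brass's own z axis and vertical below 0.12 rad or angle between coupon_brass's own z axis and vertical above 3.02 rad) and z of coupon_copper in the frame of rod_foot between 0.028 and 0.08 m and (angle between coupon_copper's own z axis and vertical below 0.12 rad or angle between coupon_copper's own z axis and vertical above 3.02 rad) and ((angle between sleeve's own z axis and vertical below 0.12 rad and z of coupon_steel in the frame of sleeve above 0.014 m) or (angle between sleeve's own z axis and vertical above 3.02 rad and z of coupon_steel in the frame of sleeve below -0.014 m)) and ((angle between sleeve's own z axis and vertical below 0.12 rad and z of coupon_brass in the frame of sleeve above 0.014 m) or (angle between sleeve's own z axis and vertical above 3.02 rad and z of coupon_brass in the frame of sleeve below -0.014 m)) and ((angle between sleeve's own z axis and vertical below 0.12 rad and z of coupon_copper in the frame of sleeve above 0.014 m) or (angle between sleeve's own z axis and vertical above 3.02 rad and z of coupon_copper in the frame of sleeve below -0.014 m)) and ((angle between coupon_steel's own z axis and vertical below 0.12 rad and z of coupon_brass in the frame of coupon_steel above 0.014 m) or (angle between coupon_steel's own z axis and vertical above 3.02 rad and z of coupon_brass in the frame of coupon_steel below -0.014 m)) and ((angle between coupon_brass's own z axis and vertical below 0.12 rad and z of coupon_copper in the frame of coupon_brass above 0.014 m) or (angle between coupon_brass's own z axis and vertical above 3.02 rad and z of coupon_copper in the frame of coupon_brass below -0.014 m)) and ((angle between coupon_steel's own z axis and vertical below 0.12 rad and z of coupon_copper in the frame of coupon_steel above 0.014 m) or (angle between coupon_steel's own z axis and vertical above 3.02 rad and z of coupon_copper in the frame of coupon_steel below -0.014 m)) and z of bushing in the frame of rod_foot between 0.03 and 0.078 m and angle between bushing's own z axis and vertical below 0.12 rad and ((angle between coupon_steel's own z axis and vertical below 0.12 rad and z of bushing in the frame of coupon_steel above 0.002 m) or (angle between coupon_steel's own z axis and vertical above 3.02 rad and z of bushing in the frame of coupon_steel below -0.002 m)) and ((angle between coupon_brass's own z axis and vertical below 0.12 rad and z of bushing in the frame of coupon_brass above 0.002 m) or (angle between coupon_brass's own z axis and vertical above 3.02 rad and z of bushing in the frame of coupon_brass below -0.002 m)) and ((angle between coupon_copper's own z axis and vertical below 0.12 rad and z of bushing in the frame of coupon_copper above 0.002 m) or (angle between coupon_copper's own z axis and vertical above 3.02 rad and z of bushing in the frame of coupon_copper below -0.002 m)) and contact force between bushing and the fingers below 0.1 N), for 0.2 s.
4. the scanner is held upright and steady, its window facing the middle of the label (3 to 13 cm away, within 15 mm of its centre and 17 degrees of square) for 1.2 s, with the stack complete (x of rack_label in the frame of scanner_window between 0.03 and 0.13 m and y of rack_label in the frame of scanner_window between -0.015 and 0.015 m and z of rack_label in the frame of scanner_window between -0.015 and 0.015 m and x of scanner_window in the frame of rack below -0.07 m and angle between the x axis of scanner and the x axis of rack, either way round below 0.3 rad and angle between scanner's own z axis and vertical below 0.25 rad and linear speed of scanner below 0.04 m/s and horizontal distance between each of sleeve, coupon_steel, coupon_brass, coupon_copper, bushing and rod_foot below 0.005 m and z of sleeve in the frame of rod_foot between 0.01 and 0.018 m and (angle between sleeve's own z axis and vertical below 0.12 rad or angle between sleeve's own z axis and vertical above 3.02 rad) and z of coupon_steel in the frame of rod_foot between 0.028 and 0.08 m and (angle between coupon_steel's own z axis and vertical below 0.12 rad or angle between coupon_steel's own z axis and vertical above 3.02 rad) and z of coupon_brass in the frame of rod_foot between 0.028 and 0.08 m and (angle between coupon_brass's own z axis and vertical below 0.12 rad or angle between coupon_brass's own z axis and vertical above 3.02 rad) and z of coupon_copper in the frame of rod_foot between 0.028 and 0.08 m and (angle between coupon_copper's own z axis and vertical below 0.12 rad or angle between coupon_copper's own z axis and vertical above 3.02 rad) and ((angle between sleeve's own z axis and vertical below 0.12 rad and z of coupon_steel in the frame of sleeve above 0.014 m) or (angle between sleeve's own z axis and vertical above 3.02 rad and z of coupon_steel in the frame of sleeve below -0.014 m)) and ((angle between sleeve's own z axis and vertical below 0.12 rad and z of coupon_brass in the frame of sleeve above 0.014 m) or (angle between sleeve's own z axis and vertical above 3.02 rad and z of coupon_brass in the frame of sleeve below -0.014 m)) and ((angle between sleeve's own z axis and vertical below 0.12 rad and z of coupon_copper in the frame of sleeve above 0.014 m) or (angle between sleeve's own z axis and vertical above 3.02 rad and z of coupon_copper in the frame of sleeve below -0.014 m)) and ((angle between coupon_steel's own z axis and vertical below 0.12 rad and z of coupon_brass in the frame of coupon_steel above 0.014 m) or (angle between coupon_steel's own z axis and vertical above 3.02 rad and z of coupon_brass in the frame of coupon_steel below -0.014 m)) and ((angle between coupon_brass's own z axis and vertical below 0.12 rad and z of coupon_copper in the frame of coupon_brass above 0.014 m) or (angle between coupon_brass's own z axis and vertical above 3.02 rad and z of coupon_copper in the frame of coupon_brass below -0.014 m)) and ((angle between coupon_steel's own z axis and vertical below 0.12 rad and z of coupon_copper in the frame of coupon_steel above 0.014 m) or (angle between coupon_steel's own z axis and vertical above 3.02 rad and z of coupon_copper in the frame of coupon_steel below -0.014 m)) and z of bushing in the frame of rod_foot between 0.03 and 0.078 m and angle between bushing's own z axis and vertical below 0.12 rad and ((angle between coupon_steel's own z axis and vertical below 0.12 rad and z of bushing in the frame of coupon_steel above 0.002 m) or (angle between coupon_steel's own z axis and vertical above 3.02 rad and z of bushing in the frame of coupon_steel below -0.002 m)) and ((angle between coupon_brass's own z axis and vertical below 0.12 rad and z of bushing in the frame of coupon_brass above 0.002 m) or (angle between coupon_brass's own z axis and vertical above 3.02 rad and z of bushing in the frame of coupon_brass below -0.002 m)) and ((angle between coupon_copper's own z axis and vertical below 0.12 rad and z of bushing in the frame of coupon_copper above 0.002 m) or (angle between coupon_copper's own z axis and vertical above 3.02 rad and z of bushing in the frame of coupon_copper below -0.002 m))), for 1.2 s.
At the end, for the whole second after the job is handed in: sleeve, coupons, bushing at rest flat on the rod (5 mm of its axis, 0.12 rad), sleeve down on the foot (4 mm), coupons above it, steel, brass, copper upward, centres over 14 mm apart, bushing above; scanner upright in the cradle (10 mm, under 5 mm off its floor), nose as it was; nothing touched (horizontal distance between each of sleeve, coupon_steel, coupon_brass, coupon_copper, bushing and rod_foot below 0.005 m and z of sleeve in the frame of rod_foot between 0.01 and 0.018 m and (angle between sleeve's own z axis and vertical below 0.12 rad or angle between sleeve's own z axis and vertical above 3.02 rad) and z of coupon_steel in the frame of rod_foot between 0.028 and 0.08 m and (angle between coupon_steel's own z axis and vertical below 0.12 rad or angle between coupon_steel's own z axis and vertical above 3.02 rad) and z of coupon_brass in the frame of rod_foot between 0.028 and 0.08 m and (angle between coupon_brass's own z axis and vertical below 0.12 rad or angle between coupon_brass's own z axis and vertical above 3.02 rad) and z of coupon_copper in the frame of rod_foot between 0.028 and 0.08 m and (angle between coupon_copper's own z axis and vertical below 0.12 rad or angle between coupon_copper's own z axis and vertical above 3.02 rad) and ((angle between sleeve's own z axis and vertical below 0.12 rad and z of coupon_steel in the frame of sleeve above 0.014 m) or (angle between sleeve's own z axis and vertical above 3.02 rad and z of coupon_steel in the frame of sleeve below -0.014 m)) and ((angle between sleeve's own z axis and vertical below 0.12 rad and z of coupon_brass in the frame of sleeve above 0.014 m) or (angle between sleeve's own z axis and vertical above 3.02 rad and z of coupon_brass in the frame of sleeve below -0.014 m)) and ((angle between sleeve's own z axis and vertical below 0.12 rad and z of coupon_copper in the frame of sleeve above 0.014 m) or (angle between sleeve's own z axis and vertical above 3.02 rad and z of coupon_copper in the frame of sleeve below -0.014 m)) and ((angle between coupon_steel's own z axis and vertical below 0.12 rad and z of coupon_brass in the frame of coupon_steel above 0.014 m) or (angle between coupon_steel's own z axis and vertical above 3.02 rad and z of coupon_brass in the frame of coupon_steel below -0.014 m)) and ((angle between coupon_brass's own z axis and vertical below 0.12 rad and z of coupon_copper in the frame of coupon_brass above 0.014 m) or (angle between coupon_brass's own z axis and vertical above 3.02 rad and z of coupon_copper in the frame of coupon_brass below -0.014 m)) and ((angle between coupon_steel's own z axis and vertical below 0.12 rad and z of coupon_copper in the frame of coupon_steel above 0.014 m) or (angle between coupon_steel's own z axis and vertical above 3.02 rad and z of coupon_copper in the frame of coupon_steel below -0.014 m)) and z of bushing in the frame of rod_foot between 0.03 and 0.078 m and angle between bushing's own z axis and vertical below 0.12 rad and ((angle between coupon_steel's own z axis and vertical below 0.12 rad and z of bushing in the frame of coupon_steel above 0.002 m) or (angle between coupon_steel's own z axis and vertical above 3.02 rad and z of bushing in the frame of coupon_steel below -0.002 m)) and ((angle between coupon_brass's own z axis and vertical below 0.12 rad and z of bushing in the frame of coupon_brass above 0.002 m) or (angle between coupon_brass's own z axis and vertical above 3.02 rad and z of bushing in the frame of coupon_brass below -0.002 m)) and ((angle between coupon_copper's own z axis and vertical below 0.12 rad and z of bushing in the frame of coupon_copper above 0.002 m) or (angle between coupon_copper's own z axis and vertical above 3.02 rad and z of bushing in the frame of coupon_copper below -0.002 m)) and linear speed of each of sleeve, coupon_steel, coupon_brass, coupon_copper, bushing, scanner below 0.03 m/s and horizontal distance between scanner and cradle_floor below 0.01 m and angle between scanner's own z axis and vertical below 0.1 rad and z of scanner in the frame of cradle_floor between -0.004 and 0.005 m and angle between the x axis of scanner and the x axis of cradle, either way round below 0.15 rad and x of scanner_window in the frame of cradle above 0.03 m).
It fails at once if a bottle or the beaker is shifted by more than 40 mm or tipped (distance of any of beaker, bottle_a, bottle_b from where it was at the start of the episode above 0.04 m or angle between any of beaker, bottle_a, bottle_b's own z axis and vertical above 0.5 rad).
Of coupon_steel, coupon_brass, coupon_copper only 2 to 3 are there at a start; the rules pass over those that are not, and their reading is None.
At some moment in a run one of coupon_steel, coupon_brass, coupon_copper, washer_1, washer_2 may be knocked a few centimetres aside while the robot is not near it.
Once in a run the grip may slacken for a moment while it holds something.
It also fails if it takes over 210 s, if anything falls off the work surface, if the arm or the gripper's body presses on something with over 40 N, if the wrist force passes 120 N, or if a joint passes its speed limit or range.

## Working session

There is one attempt and no reset: what is moved stays moved. The work goes in short steps, Python scripts to look and compute and a shell command to move; the robot and the scene stay as the last step left them, time stands still between calls to the robot, and variables do not carry over. Pictures are saved under pics/ and viewed, at most 14 in all, crops included, and the job is handed in when it is done.

```bash
ls; mkdir -p pics
python3 - <<'E'
from bench import robot, optics, job
import cv2,numpy as np
for n in ("scene","side"):
    c=optics.camera(n); cv2.imwrite(f"pics/{n}0.png",c["frame"]); print(n,c["K"].round(1).tolist(),c["pose"].round(3).tolist())
w=optics.camera("wrist"); cv2.imwrite("pics/wrist0.png",w["frame"]);print(w["K"].round(1).tolist(),w["tool_from_camera"].round(3).tolist())
a=[cv2.imread(f"pics/{n}0.png") for n in("scene","side")]
s=robot.sense();print(s["time"],s["tcp_pos"],s["eef_rot"],s["wrist_force"],s["finger_gap"],robot.grip_point_offset)
E
```

```text
bench.py
drive.py
pics
scene [[478.7, 0.0, 251.5], [0.0, 478.7, 190.0], [0.0, 0.0, 1.0]] [[0.563, -0.602, 0.567, -0.032], [-0.826, -0.401, 0.395, -0.518], [-0.01, -0.691, -0.723, 0.855], [0.0, 0.0, 0.0, 1.0]]
side [[403.9, 0.0, 254.4], [0.0, 403.9, 194.2], [0.0, 0.0, 1.0]] [[0.867, -0.306, 0.393, 0.271], [-0.498, -0.529, 0.687, -0.674], [-0.002, -0.791, -0.611, 0.572], [0.0, 0.0, 0.0, 1.0]]
[[299.7, 0.0, 260.8], [0.0, 299.7, 189.4], [0.0, 0.0, 1.0]] [[-0.0, -0.965, -0.262, 0.067], [1.0, 0.0, -0.001, -0.001], [0.001, -0.262, 0.965, -0.143], [0.0, 0.0, 0.0, 1.0]]
0.15 [0.22725089 0.63504757 0.23021095] [[-9.41479371e-01  3.37069377e-01 -9.10553673e-04]
 [ 3.37070485e-01  9.41477895e-01 -1.69147544e-03]
 [ 2.87121582e-04 -1.89941000e-03 -9.99998155e-01]] [ 0.84381687 -0.25778621  0.47835582] 0.08566381986060803 0.0187
```

View pics/scene0.png

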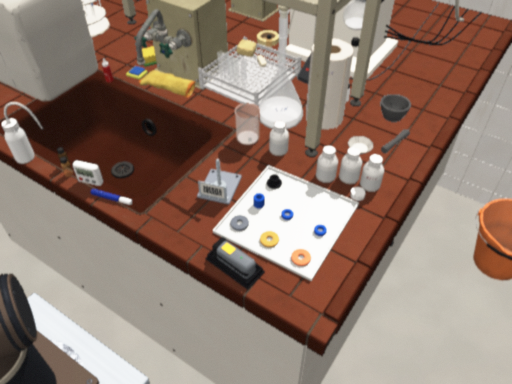

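View pics/side0.png

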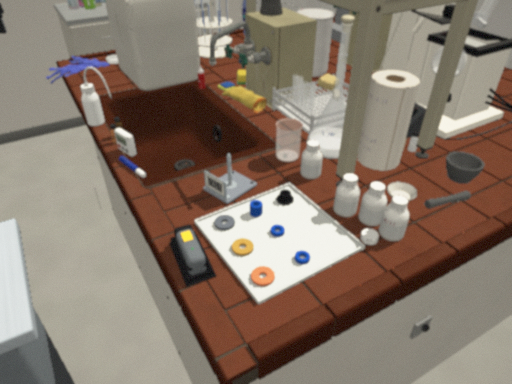

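The scene view shows: rack rod at (218,175), label (213,188), sleeve (258,200), bushing (274,181), steel (239,223), brass (269,240), copper (300,257), washers (287,214) and (320,230), and the scanner (238,258) with its nose to the lower right or upper left, still to be confirmed. The side view shows the same parts. All three coupons are present.

```bash
cat > h.py <<'E'
from bench import robot, optics, job
import cv2,numpy as np
from scipy.spatial.transform import Rotation as R
def grab(n):
    s=robot.sense(); c=optics.camera(n)
    if n=="wrist":
        T=np.eye(4);T[:3,:3]=s["eef_rot"];T[:3,3]=s["tcp_pos"]; c["pose"]=T@c["tool_from_camera"]
    return c
def cloud(c):
    v,u=np.mgrid[:384,:512]; z=c["z_map"]; K=c["K"]
    p=np.stack([(u-K[0,2])/K[0,0]*z,(v-K[1,2])/K[1,1]*z,z],-1)
    return p@c["pose"][:3,:3].T+c["pose"][:3,3]
def ray(c,uv):
    d=c["pose"][:3,:3]@np.linalg.solve(c["K"],np.array([*uv,1.])); return c["pose"][:3,3],d/np.linalg.norm(d)
def plane(c,uv,z):
    o,d=ray(c,uv); return o+d*(z-o[2])/d[2]
def tri(c1,p1,c2,p2):
    o1,d1=ray(c1,p1);o2,d2=ray(c2,p2)
    t=np.linalg.lstsq(np.stack([d1,-d2],1),o2-o1,rcond=None)[0]
    a,b=o1+d1*t[0],o2+d2*t[1]; return (a+b)/2,np.linalg.norm(a-b)
HSV=dict(blue=((108,120,60),(128,255,255)),brass=((18,100,120),(28,255,255)),copper=((5,120,120),(14,255,255)))
def blobs(c,name,roi=None,amin=30):
    hsv=cv2.cvtColor(c["frame"],cv2.COLOR_BGR2HSV)
    m=cv2.inRange(hsv,*HSV[name])
    n,l,st,ce=cv2.connectedComponentsWithStats(m)
    return [(ce[i],st[i,4],l==i,st[i]) for i in range(1,n) if st[i,4]>=amin]
E
python3 - <<'E'
from h import *
for n in("scene","side"):
    c=grab(n);P=cloud(c)
    for k in HSV:
        for ce,a,m,st in blobs(c,k,amin=25):
            p=P[m&(c["z_map"]>0)]
            if len(p) and .2<np.median(p[:,0])<1 and abs(np.median(p[:,1]))<.5: print(n,k,ce.round(1),a,np.median(p,0).round(3),"ztop",np.percentile(p[:,2],[10,50,90]).round(3))
    H=P[...,2]
    for nm,(u,v) in dict(scene=dict(rod=(218,175),steel=(233,223),bush=(274,181),scan=(238,258),beak=(247,125),tray=(300,240)),side=dict(rod=(229,165),steel=(217,223),bush=(285,197),scan=(190,255),tray=(300,230)))[n].items():print(n,nm,P[v,u].round(3))
E
```

```text
scene blue [104.6 194.4] 174 [0.419 0.229 0.015] ztop [0.009 0.015 0.018]
scene blue [258.4 200.3] 124 [ 0.597 -0.098  0.027] ztop [0.014 0.027 0.034]
scene blue [286.9 214. ] 75 [ 0.609 -0.17   0.014] ztop [0.009 0.014 0.017]
scene blue [319.9 229.9] 85 [ 0.61  -0.256  0.014] ztop [0.009 0.014 0.016]
scene brass [164.5  80.9] 775 [0.841 0.41  0.035] ztop [0.02  0.035 0.048]
scene brass [268.8 239. ] 205 [ 0.526 -0.175  0.013] ztop [0.01  0.013 0.015]
scene brass [228. 248.] 61 [ 0.433 -0.132  0.052] ztop [0.048 0.052 0.053]
scene copper [173.5  93.7] 367 [0.833 0.366 0.002] ztop [-0.     0.002  0.008]
scene copper [219.3  97.8] 214 [0.902 0.247 0.002] ztop [-0.     0.002  0.004]
scene copper [209.4 108.2] 636 [0.844 0.239 0.002] ztop [-0.     0.002  0.004]
scene copper [300.9 125.3] 184 [ 0.915 -0.026  0.002] ztop [-0.     0.002  0.004]
scene copper [231.1 121.7] 77 [0.825 0.15  0.002] ztop [0.    0.002 0.004]
scene copper [332.  132.4] 294 [ 0.936 -0.116  0.002] ztop [-0.     0.002  0.004]
scene copper [364.3 138.6] 983 [ 0.98  -0.196  0.002] ztop [-0.     0.002  0.004]
scene coppe
[... 5209 characters left out ...]
1 [ 0.403 -0.068 -0.001] ztop [-0.002 -0.001  0.001]
side copper [224.7 284.1] 836 [ 0.463 -0.238 -0.   ] ztop [-0.002 -0.     0.001]
side copper [343.3 276.4] 1868 [ 0.657 -0.326 -0.001] ztop [-0.002 -0.001  0.001]
side copper [262.2 275.9] 293 [ 0.525 -0.259  0.01 ] ztop [0.009 0.01  0.012]
side copper [211.5 318.6] 1829 [ 0.409 -0.29  -0.001] ztop [-0.002 -0.001  0.001]
side copper [272.3 311.7] 2393 [ 0.502 -0.327 -0.001] ztop [-0.002 -0.001  0.001]
side copper [236.2 361.6] 518 [ 0.41  -0.376 -0.   ] ztop [-0.002 -0.     0.001]
side rod [0.599 0.014 0.068]
side steel [ 0.514 -0.092  0.013]
side bush [ 0.678 -0.099  0.022]
side scan [ 0.421 -0.181  0.047]
side tray [ 0.658 -0.188  0.004]
```

Units first: shifts go in shares of 0.5 m and turns go in shares of 2 pi rad. So -0.4 m / 0.5 = -0.8, -0.38 m / 0.5 = -0.76, -19.7 degrees / 360 = -0.0547.

```bash
python3 drive.py '{"rx": [0, 0, 0, 0, 0, 0, 0, 0, 0, 0], "ry": [0, 0, 0, 0, 0, 0, 0, 0, 0, 0], "rz": [0, -0.0547, -0.0547, -0.0547, -0.0547, -0.0547, -0.0547, -0.0547, -0.0547, -0.0547], "x": [-0.12, -0.76, -0.76, -0.76, -0.76, -0.76, -0.76, -0.76, -0.76, -0.76], "y": [-0.12, -0.8, -0.8, -0.8, -0.8, -0.8, -0.8, -0.8, -0.8, -0.8], "z": [-0.06, -0.06, -0.06, -0.06, -0.06, -0.06, -0.06, -0.06, -0.06, -0.06], "aperture": [0.085, 0.085, 0.085, 0.085, 0.085, 0.085, 0.085, 0.085, 0.085, 0.085]}'
```

```text
time: 1.5
tcp_pos: [0.4516, 0.1278, 0.2615]
eef_rot: [[-1.0, 0.006, 0.001], [0.006, 1.0, -0.0], [-0.001, -0.0, -1.0]]
wrist_force: [0.5, 0.0, -0.7]
finger_gap: 0.0846
finger_force: 0.0
```

Converted, -0.15 m / 0.5 = -0.3, -0.06 m / 0.5 = -0.12, -0.3 degrees / 360 = -0.0008.

```bash
python3 drive.py '{"rx": [0, 0, 0, 0, 0], "ry": [0, 0, 0, 0, 0], "rz": [-0.0008, -0.0008, -0.0008, -0.0008, -0.0008], "x": [-0.12, -0.12, -0.12, -0.12, -0.12], "y": [-0.3, -0.3, -0.3, -0.3, -0.3], "z": [0, 0, 0, 0, 0], "aperture": [0.085, 0.085, 0.085, 0.085, 0.085]}'
python3 - <<'E'
from h import *
import pickle
c=grab("wrist");pickle.dump(c,open("w1.pkl","wb"));cv2.imwrite("pics/w1.png",c["frame"])
E
python3 drive.py '{"rx": [0, 0, 0, 0], "ry": [0, 0, 0, 0], "rz": [0, 0, 0, 0], "x": [-0.04, -0.04, -0.04, -0.04], "y": [-0.24, -0.24, -0.24, -0.24], "z": [0, 0, 0, 0], "aperture": [0.085, 0.085, 0.085, 0.085]}'
python3 - <<'E'
from h import *
import pickle
c=grab("wrist");pickle.dump(c,open("w2.pkl","wb"));cv2.imwrite("pics/w2.png",c["frame"])
E
```

```text
time: 2.12
tcp_pos: [0.51, -0.0178, 0.261]
eef_rot: [[-1.0, -0.006, -0.001], [-0.006, 1.0, 0.001], [0.001, 0.001, -1.0]]
wrist_force: [-0.7, 0.7, -0.3]
finger_gap: 0.0851
finger_force: 0.0
time: 2.68
tcp_pos: [0.5309, -0.1376, 0.2612]
eef_rot: [[-1.0, -0.006, -0.0], [-0.006, 1.0, 0.001], [0.0, 0.001, -1.0]]
wrist_force: [-0.4, 0.9, 0.5]
finger_gap: 0.0851
finger_force: 0.0
```

View pics/w1.png

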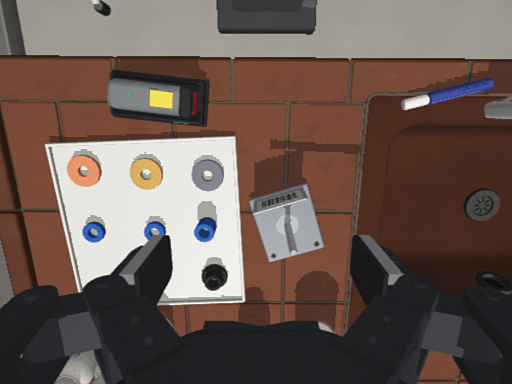

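View pics/w2.png

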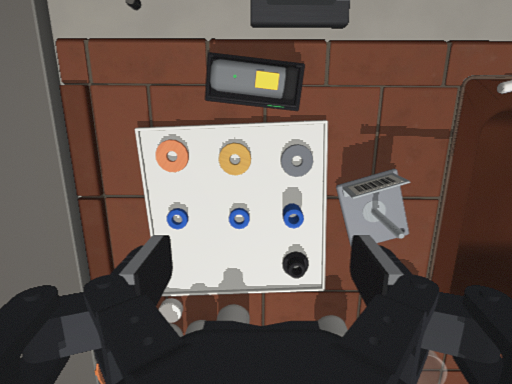

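w1 shows copper (84,171), brass (146,173), steel (207,173), washers (93,232)/(155,231), sleeve (205,230), bushing (214,276), rack (288,222) with its label facing up in the image (toward the robot), and the scanner (160,98) with its red window at the right end (+y). In w2 everything is shifted right, with the rack at (375,210) and the scanner at (255,80).

```bash
cat > meas.py <<'E'
from h import *
def top(c,xy,rad,ztop,tol=.003):
    P=cloud(c); m=(c["z_map"]>0)&(np.hypot(P[...,0]-xy[0],P[...,1]-xy[1])<rad)&(abs(P[...,2]-ztop)<tol)
    m[:]=m
    p=P[m]
    if len(p)<15: return None
    v,u=np.nonzero(m); (uu,vv),_=cv2.minEnclosingCircle(np.stack([u,v],1).astype(np.float32))
    e=cv2.fitEllipse(cv2.convexHull(np.stack([u,v],1).astype(np.float32)))
    return np.median(p[:,2]),len(p),np.array(e[0]),np.array(e[1])
G=dict(sleeve=(.6,-.1,.024,.031),steel=(.524,-.092,.032,.011),brass=(.528,-.176,.032,.011),copper=(.522,-.258,.032,.011),w1=(.611,-.17,.024,.013),w2=(.611,-.257,.024,.013),bushing=(.678,-.098,.018,.025))
E
python3 - <<'E'
from meas import *
import pickle
w=[pickle.load(open(f"w{i}.pkl","rb")) for i in(1,2)]
for n,(x,y,r,z) in G.items():
    a=[top(c,(x,y),r,z) for c in w]
    if None in a: print(n,a);continue
    t,e=tri(w[0],a[0][2],w[1],a[1][2])
    print(n,"tri",t.round(4),round(e,4),"planes",*[plane(c,b[2],z).round(4)[:2] for c,b in zip(w,a)],"zmed",*[round(float(b[0]),4) for b in a],a[1][3].round(1))
for c in w:
    P=cloud(c); ok=c["z_map"]>0; D=np.hypot(P[...,0]-.598,P[...,1]-.015)
    m=ok&(D<.03)&(P[...,2]>.03)
    p=P[m]; print("rod",len(p),[(round(a,3),np.median(p[(p[:,2]>a)&(p[:,2]<a+.015)],0).round(4).tolist()) for a in(.03,.045,.06,.075,.09)if ((p[:,2]>a)&(p[:,2]<a+.015)).any()],p[:,2].max())
    m=ok&(D<.075)&(D>.03)&(P[...,2]>.02)&(P[...,2]<.07)&(P[...,0]<.58); p=P[m]
    vx,vy,x0,y0=cv2.fitLine(p[:,:2].astype(np.float32),cv2.DIST_HUBER,0,.001,.001).ravel(); print("label n",len(p),np.degrees(np.arctan2(vy,vx)),x0,y0,p[:,2].max(),p.min(0),p.max(0))
    f=P[ok&(D<.05)&(abs(P[...,2]-.01)<.003)]; print("foot",len(f),np.median(f[:,2]),cv2.minAreaRect(f[:,:2].astype(np.float32)))
    m=ok&(abs(P[...,0]-.425)<.06)&(abs(P[...,1]+.16)<.09)&(P[...,2]>.04)&(P[...,2]<.06);p=P[m]
    print("scanner",len(p),np.median(p[:,2]),cv2.minAreaRect(p[:,:2].astype(np.float32)))
    m=ok&(abs(P[...,0]-.425)<.06)&(abs(P[...,1]+.16)<.09)&(P[...,2]>.012)&(P[...,2]<.022);p=P[m]
    print("cradle",len(p),np.median(p[:,2]),cv2.minAreaRect(p[:,:2].astype(np.float32)))
    t=P[ok&(abs(P[...,0]-.59)<.15)&(abs(P[...,1]+.18)<.15)]; print("floor",np.median(t[t[:,2]<.007][:,2]))
E
```

```text
sleeve tri [ 0.6046 -0.0948  0.0281] 0.0 planes [ 0.6034 -0.0942] [ 0.6036 -0.0952] zmed 0.0308 0.0308 [19.6 20.4]
steel tri [ 0.5301 -0.0908  0.0084] 0.0 planes [ 0.5295 -0.0903] [ 0.5296 -0.0911] zmed 0.011 0.0109 [32.  32.8]
brass tri [ 0.5284 -0.1735  0.0089] 0.0 planes [ 0.5279 -0.1726] [ 0.528  -0.1733] zmed 0.011 0.0109 [32.  32.6]
copper tri [ 0.5186 -0.2556  0.0123] 0.0004 planes [ 0.5191 -0.2564] [ 0.5186 -0.256 ] zmed 0.0111 0.0109 [32.2 44. ]
w1 tri [ 0.6121 -0.169   0.0106] 0.0006 planes [ 0.6108 -0.1681] [ 0.6115 -0.1688] zmed 0.0129 0.0129 [19.8 20.9]
w2 tri [ 0.6131 -0.2554  0.011 ] 0.0003 planes [ 0.6124 -0.2541] [ 0.6122 -0.2548] zmed 0.013 0.0129 [20.  21.6]
bushing tri [ 0.6822 -0.0899  0.0237] 0.0002 planes [ 0.6813 -0.0897] [ 0.6816 -0.09  ] zmed 0.0246 0.0246 [12.6 17.3]
rod 207 [(0.03, [0.5961, 0.0175, 0.0384]), (0.045, [0.5961, 0.0177, 0.0529]), (0.06, [0.5962, 0.0179, 0.0674]), (0.075, [0.5963, 0.0177, 0.0826]), (0.09, [0.5983, 0.0187, 0.0932])] 0.09503115115808525
label n 623 -72.6503 0.5576676 -0.004580532 0.059462131539190666 [ 0.54470784 -0.02821046  0.0
[... 572 characters left out ...]
06, [0.5971, 0.0154, 0.0677]), (0.075, [0.597, 0.0156, 0.0828]), (0.09, [0.5989, 0.0177, 0.0931])] 0.09582580105687305
label n 724 -73.172874 0.551965 0.013844469 0.059454935051513835 [ 0.5448121  -0.02881094  0.020051  ] [0.5672855  0.03878358 0.05945494]
foot 2477 0.00995681700127704 ((0.5984521508216858, 0.017734941095113754), (0.09742512553930283, 0.08366143703460693), 17.152097702026367)
scanner 2632 0.04755564709254398 ((0.4316454827785492, -0.1478608399629593), (0.0985921174287796, 0.03494757413864136), 84.1388931274414)
cradle 982 0.017528688968542427 ((0.4315478205680847, -0.1478707641363144), (0.11493740230798721, 0.052046142518520355), 83.62187957763672)
floor 0.002620946218362785
```

```bash
cat > d.py <<'E'
# offset in tool axes from the present pose to a world TCP target x y z [yaw of tool x]
import sys
from h import *
s=robot.sense(); t=np.array([float(a) for a in sys.argv[1:4]]); M=np.array(s["eef_rot"])
print("t",round(s["time"],2),"tcp",np.round(s["tcp_pos"],4),"gap",round(s["finger_gap"],4),"d",(M.T@(t-s["tcp_pos"])).round(4))
if len(sys.argv)>4:
    a=np.radians(float(sys.argv[4])); W=np.array([[np.cos(a),np.sin(a),0],[np.sin(a),-np.cos(a),0],[0,0,-1]])
    print("rotvec",np.degrees(R.from_matrix(M.T@W).as_rotvec()).round(1))
E
python3 drive.py '{"rx": [0, 0, 0, 0, 0, 0, 0, 0], "ry": [0, 0, 0, 0, 0, 0, 0, 0], "rz": [0, 0, 0, 0, 0, 0, 0, 0], "x": [-0.08, -0.1458, -0.1458, -0.1458, -0.1458, -0.1458, -0.1458, -0.1458], "y": [0.048, 0.085, 0.085, 0.085, 0.085, 0.085, 0.085, 0.085], "z": [0.12, 0.24, 0.34, 0.4, 0.45, 0.496, 0.496, 0.496], "aperture": [0.06, 0.06, 0.06, 0.06, 0.06, 0.06, 0.06, 0.06]}'
python3 - <<'E'
from h import *
c=grab("scene");P=cloud(c);ok=c["z_map"]>0
m=(ok&(P[...,2]>.05)&(P[...,2]<.1)&(P[...,0]>.68)&(P[...,0]<1)&(P[...,1]>-.35)&(P[...,1]<.15)).astype(np.uint8)
n,l,st,ce=cv2.connectedComponentsWithStats(m)
for i in range(1,n):
    if st[i,4]>15: p=P[l==i]; print(st[i,4],p.min(0).round(3),p.max(0).round(3),ce[i].round(0))
E
```

```text
time: 3.72
tcp_pos: [0.6044, -0.0952, 0.0145]
eef_rot: [[-1.0, -0.007, 0.002], [-0.007, 1.0, -0.0], [-0.002, -0.0, -1.0]]
wrist_force: [0.7, 0.8, 0.1]
finger_gap: 0.0602
finger_force: 0.0
23 [0.937 0.137 0.058] [0.994 0.15  0.064] [258.  82.]
553 [ 0.869 -0.017  0.05 ] [0.995 0.134 0.1  ] [283. 100.]
28 [ 0.947 -0.029  0.052] [ 0.967 -0.014  0.099] [308.  98.]
301 [ 0.936 -0.115  0.05 ] [ 0.997 -0.08   0.1  ] [334. 106.]
236 [ 0.819 -0.123  0.05 ] [ 0.853 -0.09   0.1  ] [313. 134.]
361 [ 0.753 -0.204  0.05 ] [ 0.799 -0.155  0.095] [328. 158.]
370 [ 0.782 -0.255  0.05 ] [ 0.823 -0.206  0.095] [352. 159.]
385 [ 0.788 -0.31   0.05 ] [ 0.83  -0.26   0.095] [374. 166.]
```

Converted, -0.12 m / 0.5 = -0.24, -0.06 m / 0.5 = -0.12.

```bash
python3 drive.py '{"rx": [0, 0, 0, 0, 0, 0], "ry": [0, 0, 0, 0, 0, 0], "rz": [0, 0, 0, 0, 0, 0], "x": [0, 0, 0, 0, 0, 0], "y": [0, 0, 0, 0, 0, 0], "z": [0, 0, 0, 0, 0, 0], "aperture": [0.02, 0.02, 0.02, 0.02, 0.02, 0.02]}' && python3 drive.py '{"rx": [0, 0, 0, 0], "ry": [0, 0, 0, 0], "rz": [0, 0, 0, 0], "x": [0, 0, 0, 0], "y": [0, 0, 0, 0], "z": [-0.12, -0.24, -0.24, -0.24], "aperture": [0.02, 0.02, 0.02, 0.02]}'; python3 d.py .599 .018 .12
python3 - <<'E'
from h import *
c=optics.camera("scene")
for uv in((279,155),(247,143)): print(plane(c,uv,0).round(3))
E
```

```text
time: 4.53
tcp_pos: [0.6048, -0.0965, 0.0148]
eef_rot: [[-1.0, -0.005, 0.002], [-0.005, 1.0, -0.001], [-0.002, -0.001, -1.0]]
wrist_force: [-1.0, 0.8, 6.0]
finger_gap: 0.0252
finger_force: 59.5
time: 5.03
tcp_pos: [0.6031, -0.0961, 0.1327]
eef_rot: [[-1.0, -0.005, -0.001], [-0.005, 1.0, 0.0], [0.001, 0.0, -1.0]]
wrist_force: [-0.2, 1.2, -1.7]
finger_gap: 0.0251
finger_force: 59.2
t 5.03 tcp [ 0.6031 -0.0961  0.1327] gap 0.0251 d [0.0035 0.1141 0.0127]
[ 0.785 -0.039  0.   ]
[0.778 0.059 0.   ]
```

Converted, 0.1141 m / 0.5 = 0.2282, 0.06 m / 0.5 = 0.12.

```bash
python3 drive.py '{"rx": [0, 0, 0, 0, 0], "ry": [0, 0, 0, 0, 0], "rz": [0, 0, 0, 0, 0], "x": [0.006, 0.006, 0.006, 0.006, 0.006], "y": [0.12, 0.22, 0.2282, 0.2282, 0.2282], "z": [0, 0, 0, 0, 0], "aperture": [0.02, 0.02, 0.02, 0.02, 0.02]}'; python3 d.py .5998 .018 .1
python3 - <<'E'
from h import *
for n in("scene","side"):
    c=grab(n);P=cloud(c)
    for ce,a,m,st in blobs(c,"blue"):
        p=P[m&(c["z_map"]>0)]
        q=np.median(p,0)
        if abs(q[1]-.018)<.04 and q[2]>.05:
            t=p[:,2].max(); print(n,q.round(4),p.min(0).round(4),p.max(0).round(4), "axis from ray at mid h:",plane(c,ce,(p[:,2].max()+p[:,2].min())/2).round(4))
E
```

```text
time: 5.7
tcp_pos: [0.5999, 0.0168, 0.1324]
eef_rot: [[-1.0, -0.004, -0.001], [-0.004, 1.0, -0.0], [0.001, -0.0, -1.0]]
wrist_force: [0.5, -0.3, 0.2]
finger_gap: 0.0252
finger_force: 59.2
t 5.7 tcp [0.5999 0.0168 0.1324] gap 0.0252 d [0.     0.0012 0.0324]
scene [0.5911 0.0172 0.1458] [0.5865 0.0016 0.1218] [0.613  0.0311 0.1773] axis from ray at mid h: [0.5885 0.0124 0.1496]
side [0.591  0.0111 0.1338] [ 0.587  0.    -0.11 ] [0.7586 0.3926 0.1511] axis from ray at mid h: [0.6774 0.1936 0.0206]
```

Converted, 0.055 m / 0.5 = 0.11, 0.045 m / 0.5 = 0.09.

```bash
python3 drive.py '{"rx": [0, 0, 0, 0, 0], "ry": [0, 0, 0, 0, 0], "rz": [0, 0, 0, 0, 0], "x": [0, 0, 0, 0, 0], "y": [0.0024, 0.0024, 0.0024, 0.0024, 0.0024], "z": [0.04, 0.07, 0.09, 0.11, 0.11], "aperture": [0.02, 0.02, 0.02, 0.02, 0.02]}'
```

```text
time: 6.42
tcp_pos: [0.5994, 0.0192, 0.0771]
eef_rot: [[-1.0, -0.005, -0.002], [-0.005, 1.0, 0.0], [0.002, 0.0, -1.0]]
wrist_force: [-0.5, -0.4, -0.5]
finger_gap: 0.0251
finger_force: 59.2
```

Sleeve bottom is now at about 66 mm, so it is threaded with no force. I'll lower it and release.

Converted, 0.049 m / 0.5 = 0.098, 0.045 m / 0.5 = 0.09.

```bash
python3 drive.py '{"rx": [0, 0, 0, 0], "ry": [0, 0, 0, 0], "rz": [0, 0, 0, 0], "x": [0, 0, 0, 0], "y": [0, 0, 0, 0], "z": [0.05, 0.09, 0.098, 0.098], "aperture": [0.02, 0.02, 0.02, 0.02]}' && python3 drive.py '{"rx": [0, 0, 0, 0], "ry": [0, 0, 0, 0], "rz": [0, 0, 0, 0], "x": [0, 0, 0, 0], "y": [0, 0, 0, 0], "z": [0, 0, 0, 0], "aperture": [0.06, 0.06, 0.06, 0.06]}' && python3 drive.py '{"rx": [0, 0, 0, 0], "ry": [0, 0, 0, 0], "rz": [0, 0, 0, 0], "x": [0, 0, 0, 0], "y": [0, 0, 0, 0], "z": [-0.12, -0.2, -0.2, -0.2], "aperture": [0.06, 0.06, 0.06, 0.06]}'; python3 d.py .5296 -.0908 .10
python3 - <<'E'
from meas import *
c=grab("scene");P=cloud(c)
for ce,a,m,st in blobs(c,"blue"):
    p=P[m&(c["z_map"]>0)];q=np.median(p,0)
    if q[0]>.55 and abs(q[1])<.3: print(q.round(4),np.percentile(p,2,0).round(4),np.percentile(p,98,0).round(4))
w=grab("wrist");print([ (n,None if top(w,G[n][:2],G[n][2],G[n][3]) is None else plane(w,top(w,G[n][:2],G[n][2],G[n][3])[2],G[n][3]).round(4)) for n in("steel","brass")])
E
```

```text
time: 6.92
tcp_pos: [0.6003, 0.0191, 0.0293]
eef_rot: [[-1.0, -0.005, 0.0], [-0.005, 1.0, -0.0], [-0.0, -0.0, -1.0]]
wrist_force: [-0.4, 0.5, 0.6]
finger_gap: 0.0252
finger_force: 59.2
time: 7.42
tcp_pos: [0.6003, 0.0191, 0.0296]
eef_rot: [[-1.0, -0.005, 0.0], [-0.005, 1.0, -0.0], [-0.0, -0.0, -1.0]]
wrist_force: [-0.5, 0.1, -0.5]
finger_gap: 0.0598
finger_force: 0.0
time: 7.92
tcp_pos: [0.5995, 0.0192, 0.1286]
eef_rot: [[-1.0, -0.005, -0.001], [-0.005, 1.0, 0.0], [0.001, 0.0, -1.0]]
wrist_force: [-0.8, 0.6, -0.3]
finger_gap: 0.0601
finger_force: 0.0
t 7.92 tcp [0.5995 0.0192 0.1286] gap 0.0601 d [ 0.0704 -0.1096  0.0287]
[0.5961 0.0119 0.0364] [0.5881 0.0058 0.0215] [0.6126 0.0285 0.042 ]
[ 0.6088 -0.1699  0.0143] [ 0.5981 -0.1818  0.0064] [ 0.623  -0.1582  0.0181]
[ 0.6096 -0.2555  0.0143] [ 0.5997 -0.2675  0.0079] [ 0.6241 -0.2445  0.0186]
[('steel', array([ 0.5299, -0.0897,  0.011 ])), ('brass', array([ 0.5283, -0.1717,  0.011 ]))]
```

Converted, 0.125 m / 0.5 = 0.25, 0.06 m / 0.5 = 0.12.

```bash
python3 drive.py '{"rx": [0, 0, 0, 0, 0, 0, 0, 0], "ry": [0, 0, 0, 0, 0, 0, 0, 0], "rz": [0, 0, 0, 0, 0, 0, 0, 0], "x": [0.07, 0.1408, 0.1408, 0.1408, 0.1408, 0.1408, 0.1408, 0.1408], "y": [-0.1, -0.219, -0.219, -0.219, -0.219, -0.219, -0.219, -0.219], "z": [0, 0.06, 0.12, 0.18, 0.23, 0.25, 0.25, 0.25], "aperture": [0.06, 0.06, 0.06, 0.06, 0.06, 0.06, 0.06, 0.06]}'; python3 drive.py '{"rx": [0, 0, 0, 0, 0, 0], "ry": [0, 0, 0, 0, 0, 0], "rz": [0, 0, 0, 0, 0, 0], "x": [0, 0, 0, 0, 0, 0], "y": [0, 0, 0, 0, 0, 0], "z": [0, 0, 0, 0, 0, 0], "aperture": [0.05, 0.05, 0.05, 0.03, 0.03, 0.03]}'
```

```text
time: 9.02
tcp_pos: [0.5302, -0.0907, 0.0041]
eef_rot: [[-1.0, -0.005, -0.0], [-0.005, 1.0, 0.0], [0.0, 0.0, -1.0]]
wrist_force: [-0.7, -0.0, -1.0]
finger_gap: 0.0601
finger_force: 0.0
time: 9.78
tcp_pos: [0.5305, -0.0909, 0.0051]
eef_rot: [[-1.0, -0.005, -0.0], [-0.005, 1.0, -0.0], [0.0, -0.0, -1.0]]
wrist_force: [-2.8, 0.7, 4.2]
finger_gap: 0.0399
finger_force: 59.7
```

Converted, -0.121 m / 0.5 = -0.242, 0.1085 m / 0.5 = 0.217.

```bash
python3 drive.py '{"rx": [0, 0, 0, 0, 0, 0, 0], "ry": [0, 0, 0, 0, 0, 0, 0], "rz": [0, 0, 0, 0, 0, 0, 0], "x": [0, 0, -0.06, -0.12, -0.1396, -0.1396, -0.1396], "y": [0, 0, 0.1, 0.2, 0.217, 0.217, 0.217], "z": [-0.12, -0.23, -0.242, -0.242, -0.242, -0.242, -0.242], "aperture": [0.03, 0.03, 0.03, 0.03, 0.03, 0.03, 0.03]}'; python3 d.py .5996 .018 .06;python3 - <<'E'
from meas import *
for n in("scene","side"):
    c=grab(n);P=cloud(c);m=(c["z_map"]>0)&(P[...,2]>.118)&(P[...,2]<.134)&(np.hypot(P[...,0]-.6,P[...,1]-.018)<.028);p=P[m];print(n,len(p),np.percentile(p,2,0).round(4),np.percentile(p,98,0).round(4))
E
```

```text
time: 10.65
tcp_pos: [0.5986, 0.0171, 0.1246]
eef_rot: [[-1.0, -0.004, -0.002], [-0.004, 1.0, -0.0], [0.002, -0.0, -1.0]]
wrist_force: [-0.1, -0.3, -1.4]
finger_gap: 0.0398
finger_force: 60.6
t 10.65 tcp [0.5986 0.0171 0.1246] gap 0.0398 d [-0.0011  0.0009  0.0646]
scene 139 [ 0.5788 -0.0022  0.1252] [0.6168 0.0377 0.1337]
side 116 [ 0.5786 -0.0091  0.1239] [0.6065 0.038  0.1337]
```

Converted, 0.05 m / 0.5 = 0.1, 0.04 m / 0.5 = 0.08.

```bash
python3 drive.py '{"rx": [0, 0, 0, 0, 0], "ry": [0, 0, 0, 0, 0], "rz": [0, 0, 0, 0, 0], "x": [-0.0016, -0.0016, -0.0016, -0.0016, -0.0016], "y": [0.0018, 0.0018, 0.0018, 0.0018, 0.0018], "z": [0.04, 0.06, 0.08, 0.1, 0.1], "aperture": [0.03, 0.03, 0.03, 0.03, 0.03]}' && python3 drive.py '{"rx": [0, 0, 0], "ry": [0, 0, 0], "rz": [0, 0, 0], "x": [0, 0, 0], "y": [0, 0, 0], "z": [0.04, 0.064, 0.064], "aperture": [0.03, 0.03, 0.03]}'
```

```text
time: 11.38
tcp_pos: [0.5995, 0.0191, 0.074]
eef_rot: [[-1.0, -0.005, -0.002], [-0.005, 1.0, 0.0], [0.002, 0.0, -1.0]]
wrist_force: [-0.0, -0.1, -1.3]
finger_gap: 0.0401
finger_force: 60.5
time: 11.75
tcp_pos: [0.5995, 0.0191, 0.0417]
eef_rot: [[-1.0, -0.005, -0.002], [-0.005, 1.0, 0.0], [0.002, 0.0, -1.0]]
wrist_force: [-0.1, -0.4, -0.6]
finger_gap: 0.0399
finger_force: 60.5
```

Units first: shifts go in shares of 0.5 m and turns go in shares of 2 pi rad. So -0.1876 m / 0.5 = -0.3752, -0.18 m / 0.5 = -0.36.

```bash
python3 drive.py '{"rx": [0, 0, 0, 0, 0, 0, 0, 0, 0, 0], "ry": [0, 0, 0, 0, 0, 0, 0, 0, 0, 0], "rz": [0, 0, 0, 0, 0, 0, 0, 0, 0, 0], "x": [0, 0, 0, 0, 0, -0.01, -0.0216, -0.0216, -0.0216, -0.0216], "y": [0, 0, 0, 0, 0, -0.12, -0.24, -0.36, -0.3752, -0.3752], "z": [0, 0, 0, -0.12, -0.2, -0.2, -0.18, -0.18, -0.18, -0.18], "aperture": [0.06, 0.06, 0.06, 0.06, 0.06, 0.06, 0.06, 0.06, 0.06, 0.06]}'
cat > chk.py <<'E'
# wrist check of parts on the tray and of the stack
import sys
from meas import *
w=grab("wrist")
for n in sys.argv[1:]:
    a=top(w,G[n][:2],G[n][2]+.012,G[n][3])
    print(n,None if a is None else (plane(w,a[2],G[n][3]).round(4),round(float(a[0]),4),a[3].round(1),a[1]))
for n in("scene","side"):
    c=grab(n);P=cloud(c);d=np.hypot(P[...,0]-.599,P[...,1]-.018)
    m=(c["z_map"]>0)&(d<.03)&(P[...,2]>.012);p=P[m]; r=d[m]
    print(n,"r>8mm zmax",np.sort(p[r>.009][:,2])[-8:].round(3)[::3], "disc r>16.5 z",np.percentile(p[r>.0165][:,2],[3,50,97]).round(3) if (r>.0165).sum()>5 else None,"xy lo/hi",np.percentile(p[r>.009],2,0).round(4)[:2],np.percentile(p[r>.009],98,0).round(4)[:2])
E
python3 chk.py w1 w2 brass copper; python3 d.py .6112 -.1685 .004
```

```text
time: 13.0
tcp_pos: [0.612, -0.1689, 0.1334]
eef_rot: [[-1.0, -0.004, 0.0], [-0.004, 1.0, 0.0], [-0.0, 0.0, -1.0]]
wrist_force: [-0.2, 0.7, -0.6]
finger_gap: 0.06
finger_force: 0.0
w1 (array([ 0.6117, -0.1686,  0.013 ]), 0.0128, array([31.4, 32.2]), 628)
w2 (array([ 0.6126, -0.2544,  0.013 ]), 0.0129, array([30.7, 33.3]), 641)
brass (array([ 0.5152, -0.1751,  0.011 ]), 0.0109, array([57.1, 90.2]), 2066)
copper (array([ 0.514 , -0.2629,  0.011 ]), 0.0108, array([85.3, 99.4]), 2532)
scene r>8mm zmax [0.051 0.051 0.052] disc r>16.5 z [0.012 0.046 0.051] xy lo/hi [ 0.5804 -0.0076] [0.6234 0.0393]
side r>8mm zmax [0.047 0.047 0.048] disc r>16.5 z [0.038 0.045 0.047] xy lo/hi [ 0.5807 -0.0037] [0.6193 0.0345]
t 13.15 tcp [ 0.6121 -0.167   0.1333] gap 0.0598 d [ 0.0009 -0.0016  0.1293]
```

Converted, 0.128 m / 0.5 = 0.256, 0.05 m / 0.5 = 0.1.

```bash
python3 drive.py '{"rx": [0, 0, 0, 0, 0, 0, 0, 0, 0, 0], "ry": [0, 0, 0, 0, 0, 0, 0, 0, 0, 0], "rz": [0, 0, 0, 0, 0, 0, 0, 0, 0, 0], "x": [0.001, 0.001, 0.001, 0.001, 0.001, 0.001, 0.001, 0.001, 0.001, 0.001], "y": [-0.0032, -0.0032, -0.0032, -0.0032, -0.0032, -0.0032, -0.0032, -0.0032, -0.0032, -0.0032], "z": [0.1, 0.18, 0.23, 0.256, 0.256, 0.256, 0.256, 0.256, 0.256, 0.256], "aperture": [0.05, 0.05, 0.05, 0.05, 0.05, 0.05, 0.02, 0.02, 0.02, 0.02]}' && python3 d.py .5996 .018 .13
```

```text
time: 14.4
tcp_pos: [0.6129, -0.1707, 0.0074]
eef_rot: [[-1.0, -0.005, 0.003], [-0.005, 1.0, -0.001], [-0.003, -0.001, -1.0]]
wrist_force: [-0.5, 0.6, 6.3]
finger_gap: 0.0262
finger_force: 58.8
t 14.4 tcp [ 0.6129 -0.1707  0.0074] gap 0.0262 d [ 0.012   0.1886 -0.1228]
```

Converted, 0.1886 m / 0.5 = 0.3772, -0.12 m / 0.5 = -0.24.

```bash
python3 drive.py '{"rx": [0, 0, 0, 0, 0, 0, 0, 0], "ry": [0, 0, 0, 0, 0, 0, 0, 0], "rz": [0, 0, 0, 0, 0, 0, 0, 0], "x": [0, 0, 0.012, 0.0244, 0.0244, 0.0244, 0.0244, 0.0244], "y": [0, 0, 0.12, 0.24, 0.36, 0.3772, 0.3772, 0.3772], "z": [-0.12, -0.24, -0.244, -0.244, -0.244, -0.244, -0.244, -0.244], "aperture": [0.02, 0.02, 0.02, 0.02, 0.02, 0.02, 0.02, 0.02]}'; python3 d.py .5999 .0182 .075;python3 - <<'E'
from meas import *
for n in("scene","side"):
    c=grab(n);P=cloud(c);m=(c["z_map"]>0)&(P[...,2]>.12)&(P[...,2]<.136)&(np.hypot(P[...,0]-.6,P[...,1]-.018)<.028);p=P[m];print(n,len(p),np.percentile(p,2,0).round(4),np.percentile(p,98,0).round(4))
E
```

```text
time: 15.4
tcp_pos: [0.5986, 0.0169, 0.1273]
eef_rot: [[-1.0, -0.004, 0.0], [-0.004, 1.0, -0.0], [-0.0, -0.0, -1.0]]
wrist_force: [-0.9, 0.8, 0.6]
finger_gap: 0.0264
finger_force: 59.2
t 15.4 tcp [0.5986 0.0169 0.1273] gap 0.0264 d [-0.0012  0.0013  0.0523]
scene 70 [ 0.5845 -0.0029  0.126 ] [0.6078 0.0318 0.1359]
side 78 [ 0.5847 -0.0086  0.1233] [0.6044 0.0327 0.1351]
```

Converted, 0.05 m / 0.5 = 0.1, 0.04 m / 0.5 = 0.08.

```bash
python3 drive.py '{"rx": [0, 0, 0, 0, 0], "ry": [0, 0, 0, 0, 0], "rz": [0, 0, 0, 0, 0], "x": [-0.001, -0.001, -0.001, -0.001, -0.001], "y": [0.0024, 0.0024, 0.0024, 0.0024, 0.0024], "z": [0.04, 0.06, 0.08, 0.1, 0.1], "aperture": [0.02, 0.02, 0.02, 0.02, 0.02]}' && python3 drive.py '{"rx": [0, 0, 0], "ry": [0, 0, 0], "rz": [0, 0, 0], "x": [0, 0, 0], "y": [0, 0, 0], "z": [0.03, 0.05, 0.05], "aperture": [0.02, 0.02, 0.02]}'
```

```text
time: 16.12
tcp_pos: [0.5984, 0.0197, 0.0761]
eef_rot: [[-1.0, -0.005, -0.002], [-0.005, 1.0, 0.0], [0.002, 0.0, -1.0]]
wrist_force: [-0.0, 0.6, 0.5]
finger_gap: 0.0261
finger_force: 59.2
time: 16.5
tcp_pos: [0.5984, 0.0197, 0.0514]
eef_rot: [[-1.0, -0.005, -0.001], [-0.005, 1.0, 0.0], [0.001, 0.0, -1.0]]
wrist_force: [0.1, 1.3, -0.1]
finger_gap: 0.0259
finger_force: 59.2
```

Converted, -0.1925 m / 0.5 = -0.385, -0.08 m / 0.5 = -0.16.

```bash
python3 drive.py '{"rx": [0, 0, 0, 0, 0, 0, 0, 0, 0, 0], "ry": [0, 0, 0, 0, 0, 0, 0, 0, 0, 0], "rz": [0, 0, 0, 0, 0, 0, 0, 0, 0, 0], "x": [0, 0, 0, 0, 0, 0.04, 0.08, 0.14, 0.1426, 0.1426], "y": [0, 0, 0, 0, 0, -0.12, -0.24, -0.34, -0.385, -0.385], "z": [0, 0, 0, -0.12, -0.16, -0.16, -0.16, -0.16, -0.16, -0.16], "aperture": [0.06, 0.06, 0.06, 0.06, 0.06, 0.06, 0.06, 0.06, 0.06, 0.06]}'; sed -i 's/+.012,G/+.001,G/' chk.py; python3 chk.py brass copper; python3 d.py .5281 -.173 .004
```

```text
time: 17.75
tcp_pos: [0.5282, -0.1748, 0.1323]
eef_rot: [[-1.0, -0.002, 0.0], [-0.002, 1.0, -0.0], [-0.0, -0.0, -1.0]]
wrist_force: [0.3, 0.9, -0.3]
finger_gap: 0.0598
finger_force: 0.0
brass (array([ 0.5276, -0.1733,  0.011 ]), 0.0109, array([46.1, 47.4]), 1546)
copper (array([ 0.5169, -0.2567,  0.011 ]), 0.011, array([48.1, 65.3]), 1602)
scene r>8mm zmax [0.06  0.06  0.061] disc r>16.5 z [0.012 0.045 0.05 ] xy lo/hi [ 0.5799 -0.0084] [0.6234 0.0369]
side r>8mm zmax [0.054 0.055 0.056] disc r>16.5 z [0.039 0.044 0.047] xy lo/hi [0.5794 0.0031] [0.6051 0.0285]
t 17.9 tcp [ 0.5287 -0.1725  0.1322] gap 0.06 d [ 0.0005 -0.0006  0.1282]
```

Converted, 0.1285 m / 0.5 = 0.257, -0.0008 m / 0.5 = -0.0016.

```bash
python3 drive.py '{"rx": [0, 0, 0, 0, 0, 0, 0, 0, 0, 0], "ry": [0, 0, 0, 0, 0, 0, 0, 0, 0, 0], "rz": [0, 0, 0, 0, 0, 0, 0, 0, 0, 0], "x": [0.0018, 0.0018, 0.0018, 0.0018, 0.0018, 0.0018, 0.0018, 0.0018, 0.0018, 0.0018], "y": [-0.0016, -0.0016, -0.0016, -0.0016, -0.0016, -0.0016, -0.0016, -0.0016, -0.0016, -0.0016], "z": [0.1, 0.18, 0.23, 0.257, 0.257, 0.257, 0.257, 0.257, 0.257, 0.257], "aperture": [0.06, 0.06, 0.06, 0.06, 0.06, 0.05, 0.03, 0.03, 0.03, 0.03]}' && python3 d.py .5996 .0182 .13
```

```text
time: 19.15
tcp_pos: [0.5291, -0.1746, 0.0059]
eef_rot: [[-1.0, -0.005, 0.003], [-0.005, 1.0, -0.001], [-0.003, -0.001, -1.0]]
wrist_force: [-0.6, 1.7, 6.0]
finger_gap: 0.04
finger_force: 59.9
t 19.15 tcp [ 0.5291 -0.1746  0.0059] gap 0.04 d [-0.0718  0.1923 -0.1242]
```

```bash
python3 drive.py '{"rx": [0, 0, 0, 0, 0, 0, 0, 0], "ry": [0, 0, 0, 0, 0, 0, 0, 0], "rz": [0, 0, 0, 0, 0, 0, 0, 0], "x": [0, 0, -0.04, -0.08, -0.12, -0.143, -0.143, -0.143], "y": [0, 0, 0.11, 0.22, 0.33, 0.3846, 0.3846, 0.3846], "z": [-0.12, -0.24, -0.248, -0.248, -0.248, -0.248, -0.248, -0.248], "aperture": [0.03, 0.03, 0.03, 0.03, 0.03, 0.03, 0.03, 0.03]}'; python3 d.py .599 .0182 .075;python3 - <<'E'
from meas import *
for n in("scene","side"):
    c=grab(n);P=cloud(c);m=(c["z_map"]>0)&(P[...,2]>.12)&(P[...,2]<.136)&(np.hypot(P[...,0]-.6,P[...,1]-.018)<.028);p=P[m];print(n,len(p),np.percentile(p,2,0).round(4),np.percentile(p,98,0).round(4))
E
```

```text
time: 20.15
tcp_pos: [0.5979, 0.018, 0.1277]
eef_rot: [[-1.0, -0.005, -0.0], [-0.005, 1.0, -0.0], [0.0, -0.0, -1.0]]
wrist_force: [-0.0, -0.1, -0.3]
finger_gap: 0.0397
finger_force: 60.8
t 20.15 tcp [0.5979 0.018  0.1277] gap 0.0397 d [-0.0012  0.0002  0.0527]
scene 136 [ 0.5778 -0.0067  0.128 ] [0.616  0.0384 0.1359]
side 118 [ 0.5774 -0.0086  0.1248] [0.6151 0.0388 0.1353]
```

Converted, 0.05 m / 0.5 = 0.1, 0.04 m / 0.5 = 0.08.

```bash
python3 drive.py '{"rx": [0, 0, 0, 0, 0], "ry": [0, 0, 0, 0, 0], "rz": [0, 0, 0, 0, 0], "x": [-0.0028, -0.0028, -0.0028, -0.0028, -0.0028], "y": [0.0004, 0.0004, 0.0004, 0.0004, 0.0004], "z": [0.04, 0.06, 0.08, 0.1, 0.1], "aperture": [0.03, 0.03, 0.03, 0.03, 0.03]}' && python3 drive.py '{"rx": [0, 0, 0], "ry": [0, 0, 0], "rz": [0, 0, 0], "x": [0, 0, 0], "y": [0, 0, 0], "z": [0.02, 0.033, 0.033], "aperture": [0.03, 0.03, 0.03]}'
```

```text
time: 20.88
tcp_pos: [0.5988, 0.0189, 0.0765]
eef_rot: [[-1.0, -0.005, -0.002], [-0.005, 1.0, 0.0], [0.002, 0.0, -1.0]]
wrist_force: [0.0, -0.6, -0.8]
finger_gap: 0.0398
finger_force: 60.8
time: 21.25
tcp_pos: [0.599, 0.0189, 0.0605]
eef_rot: [[-1.0, -0.005, -0.002], [-0.005, 1.0, 0.0], [0.002, 0.0, -1.0]]
wrist_force: [0.1, 0.5, -0.5]
finger_gap: 0.04
finger_force: 60.8
```

Converted, -0.2736 m / 0.5 = -0.5472, -0.07 m / 0.5 = -0.14.

```bash
python3 drive.py '{"rx": [0, 0, 0, 0, 0, 0, 0, 0, 0, 0], "ry": [0, 0, 0, 0, 0, 0, 0, 0, 0, 0], "rz": [0, 0, 0, 0, 0, 0, 0, 0, 0, 0], "x": [0, 0, 0, 0, 0, -0.012, -0.024, -0.024, -0.024, -0.024], "y": [0, 0, 0, 0, -0.06, -0.18, -0.3, -0.42, -0.54, -0.5472], "z": [0, 0, 0, -0.12, -0.14, -0.14, -0.14, -0.14, -0.14, -0.14], "aperture": [0.06, 0.06, 0.06, 0.06, 0.06, 0.06, 0.06, 0.06, 0.06, 0.06]}' && python3 drive.py '{"rx": [0, 0], "ry": [0, 0], "rz": [0, 0], "x": [0, 0], "y": [0, 0], "z": [0, 0], "aperture": [0.05, 0.05]}'; python3 chk.py w2 copper; python3 d.py .6124 -.2547 .004
```

```text
time: 22.5
tcp_pos: [0.6128, -0.2592, 0.1318]
eef_rot: [[-1.0, -0.0, 0.001], [-0.0, 1.0, -0.001], [-0.001, -0.001, -1.0]]
wrist_force: [0.5, 0.7, -0.1]
finger_gap: 0.06
finger_force: 0.0
time: 22.75
tcp_pos: [0.6131, -0.2531, 0.1312]
eef_rot: [[-1.0, -0.007, -0.0], [-0.007, 1.0, 0.001], [0.0, 0.001, -1.0]]
wrist_force: [0.5, -0.5, -0.1]
finger_gap: 0.0499
finger_force: 0.0
w2 (array([ 0.6125, -0.2551,  0.013 ]), 0.0128, array([31.8, 32.4]), 644)
copper (array([ 0.5174, -0.2575,  0.011 ]), 0.011, array([53.6, 76.4]), 2054)
scene r>8mm zmax [0.069 0.07  0.07 ] disc r>16.5 z [0.012 0.05  0.069] xy lo/hi [ 0.5794 -0.005 ] [0.6214 0.0394]
side r>8mm zmax [0.065 0.065 0.065] disc r>16.5 z [0.039 0.057 0.065] xy lo/hi [ 0.5797 -0.0035] [0.6193 0.0333]
t 22.9 tcp [ 0.6133 -0.2532  0.1314] gap 0.0499 d [ 0.0009 -0.0015  0.1274]
```

Converted, 0.1265 m / 0.5 = 0.253, 0.115 m / 0.5 = 0.23.

```bash
python3 drive.py '{"rx": [0, 0, 0, 0, 0, 0, 0, 0, 0, 0], "ry": [0, 0, 0, 0, 0, 0, 0, 0, 0, 0], "rz": [0, 0, 0, 0, 0, 0, 0, 0, 0, 0], "x": [0.0014, 0.0014, 0.0014, 0.0014, 0.0014, 0.0014, 0.0014, 0.0014, 0.0014, 0.0014], "y": [-0.0034, -0.0034, -0.0034, -0.0034, -0.0034, -0.0034, -0.0034, -0.0034, -0.0034, -0.0034], "z": [0.1, 0.18, 0.23, 0.253, 0.253, 0.253, 0.253, 0.253, 0.253, 0.253], "aperture": [0.05, 0.05, 0.05, 0.05, 0.05, 0.05, 0.02, 0.02, 0.02, 0.02]}' && python3 d.py .5996 .0182 .13
```

```text
time: 24.15
tcp_pos: [0.6135, -0.2571, 0.007]
eef_rot: [[-1.0, -0.005, 0.003], [-0.005, 1.0, -0.001], [-0.003, -0.001, -1.0]]
wrist_force: [-1.6, 1.2, 5.5]
finger_gap: 0.0264
finger_force: 58.6
t 24.15 tcp [ 0.6135 -0.2571  0.007 ] gap 0.0264 d [ 0.0122  0.2752 -0.1234]
```

Converted, 0.275 m / 0.5 = 0.55, 0.24 m / 0.5 = 0.48.

```bash
python3 drive.py '{"rx": [0, 0, 0, 0, 0, 0, 0, 0, 0], "ry": [0, 0, 0, 0, 0, 0, 0, 0, 0], "rz": [0, 0, 0, 0, 0, 0, 0, 0, 0], "x": [0, 0, 0.006, 0.012, 0.018, 0.0244, 0.0244, 0.0244, 0.0244], "y": [0, 0, 0.12, 0.24, 0.36, 0.48, 0.55, 0.55, 0.55], "z": [-0.12, -0.24, -0.246, -0.246, -0.246, -0.246, -0.246, -0.246, -0.246], "aperture": [0.02, 0.02, 0.02, 0.02, 0.02, 0.02, 0.02, 0.02, 0.02]}'; python3 d.py .599 .0182 .075;python3 - <<'E'
from meas import *
for n in("scene","side"):
    c=grab(n);P=cloud(c);m=(c["z_map"]>0)&(P[...,2]>.12)&(P[...,2]<.136)&(np.hypot(P[...,0]-.6,P[...,1]-.018)<.028);p=P[m];print(n,len(p),np.percentile(p,2,0).round(4),np.percentile(p,98,0).round(4))
E
```

```text
time: 25.28
tcp_pos: [0.5988, 0.018, 0.1279]
eef_rot: [[-1.0, -0.005, 0.0], [-0.005, 1.0, -0.001], [-0.0, -0.001, -1.0]]
wrist_force: [-0.6, -0.5, 0.2]
finger_gap: 0.026
finger_force: 59.1
t 25.27 tcp [0.5988 0.018  0.1279] gap 0.026 d [-0.0002  0.0003  0.0529]
scene 63 [ 0.5855 -0.0014  0.1279] [0.6107 0.0361 0.1358]
side 74 [ 0.5853 -0.0077  0.1247] [0.6048 0.0333 0.1357]
```

Converted, 0.0585 m / 0.5 = 0.117, 0.05 m / 0.5 = 0.1.

```bash
python3 drive.py '{"rx": [0, 0, 0, 0, 0, 0], "ry": [0, 0, 0, 0, 0, 0], "rz": [0, 0, 0, 0, 0, 0], "x": [0.0016, 0.0016, 0.0016, 0.0016, 0.0016, 0.0016], "y": [0.0006, 0.0006, 0.0006, 0.0006, 0.0006, 0.0006], "z": [0.04, 0.06, 0.08, 0.1, 0.117, 0.117], "aperture": [0.02, 0.02, 0.02, 0.02, 0.02, 0.02]}'
```

```text
time: 26.12
tcp_pos: [0.5981, 0.0188, 0.0687]
eef_rot: [[-1.0, -0.005, 0.0], [-0.005, 1.0, 0.0], [-0.0, 0.0, -1.0]]
wrist_force: [2.2, -0.1, -1.8]
finger_gap: 0.0264
finger_force: 59.1
```

Converted, -0.2746 m / 0.5 = -0.5492, -0.06 m / 0.5 = -0.12.

```bash
python3 drive.py '{"rx": [0, 0, 0, 0, 0, 0, 0, 0, 0, 0], "ry": [0, 0, 0, 0, 0, 0, 0, 0, 0, 0], "rz": [0, 0, 0, 0, 0, 0, 0, 0, 0, 0], "x": [0, 0, 0, 0, 0.02, 0.05, 0.08, 0.12, 0.16, 0.16], "y": [0, 0, 0, 0, -0.06, -0.18, -0.3, -0.42, -0.52, -0.5492], "z": [0, 0, 0, -0.12, -0.124, -0.124, -0.124, -0.124, -0.124, -0.124], "aperture": [0.06, 0.06, 0.06, 0.06, 0.06, 0.06, 0.06, 0.06, 0.06, 0.06]}' && python3 drive.py '{"rx": [0, 0], "ry": [0, 0], "rz": [0, 0], "x": [0, 0], "y": [0, 0], "z": [0, 0], "aperture": [0.06, 0.06]}'; python3 chk.py w2
python3 - <<'E'
from meas import *
c=grab("wrist");cv2.imwrite("pics/w3.png",c["frame"]);P=cloud(c)
hsv=cv2.cvtColor(c["frame"],cv2.COLOR_BGR2HSV); m=(cv2.inRange(hsv,(3,110,120),(18,255,255))>0)&(P[...,2]>.008)&(P[...,2]<.014)&(np.hypot(P[...,0]-.519,P[...,1]+.256)<.05)
n,l,st,ce=cv2.connectedComponentsWithStats(m.astype(np.uint8)); i=1+st[1:,4].argmax(); v,u=np.nonzero(l==i)
e=cv2.fitEllipse(cv2.convexHull(np.stack([u,v],1).astype(np.float32))); print(e,plane(c,e[0],.011).round(4))
E
python3 d.py .5189 -.2562 .004
```

```text
time: 27.38
tcp_pos: [0.5181, -0.2589, 0.1315]
eef_rot: [[-1.0, -0.001, -0.0], [-0.001, 1.0, -0.0], [0.0, -0.0, -1.0]]
wrist_force: [-0.3, 0.8, -0.2]
finger_gap: 0.0599
finger_force: 0.0
time: 27.62
tcp_pos: [0.5197, -0.2548, 0.1311]
eef_rot: [[-1.0, -0.007, -0.0], [-0.007, 1.0, 0.001], [0.0, 0.001, -1.0]]
wrist_force: [-0.7, 0.4, 0.4]
finger_gap: 0.0601
finger_force: 0.0
w2 None
scene r>8mm zmax [0.077 0.078 0.079] disc r>16.5 z [0.012 0.049 0.068] xy lo/hi [ 0.5797 -0.006 ] [0.6216 0.0381]
side r>8mm zmax [0.074 0.074 0.074] disc r>16.5 z [0.038 0.057 0.064] xy lo/hi [ 0.5796 -0.0032] [0.6052 0.029 ]
((259.5663146972656, 189.7875518798828), (45.190391540527344, 46.17409896850586), 80.69461059570312) [ 0.524  -0.2563  0.011 ]
t 27.82 tcp [ 0.5198 -0.2549  0.1313] gap 0.0603 d [ 0.0009 -0.0013  0.1273]
```

View pics/w3.png

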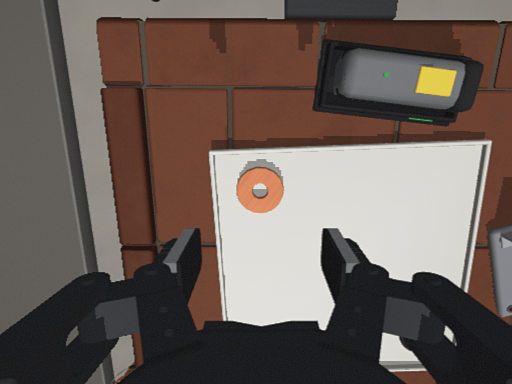

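w3 shows the copper coupon clean at (260,190). The tray's left rim is at column 213, about 45 mm away, so I'll use a narrower opening.

```bash
python3 drive.py '{"rx": [0, 0, 0, 0, 0, 0, 0, 0, 0, 0], "ry": [0, 0, 0, 0, 0, 0, 0, 0, 0, 0], "rz": [0, 0, 0, 0, 0, 0, 0, 0, 0, 0], "x": [-0.0084, -0.0084, -0.0084, -0.0084, -0.0084, -0.0084, -0.0084, -0.0084, -0.0084, -0.0084], "y": [-0.0028, -0.0028, -0.0028, -0.0028, -0.0028, -0.0028, -0.0028, -0.0028, -0.0028, -0.0028], "z": [0.08, 0.16, 0.2, 0.23, 0.255, 0.255, 0.255, 0.255, 0.255, 0.255], "aperture": [0.053, 0.053, 0.053, 0.053, 0.053, 0.053, 0.03, 0.03, 0.03, 0.03]}' && python3 d.py .5996 .0182 .13
```

```text
time: 29.08
tcp_pos: [0.5244, -0.2583, 0.005]
eef_rot: [[-1.0, -0.005, 0.002], [-0.005, 1.0, -0.001], [-0.002, -0.001, -1.0]]
wrist_force: [-1.6, -0.8, 5.1]
finger_gap: 0.0399
finger_force: 61.2
t 29.07 tcp [ 0.5244 -0.2583  0.005 ] gap 0.0399 d [-0.0768  0.2759 -0.1252]
```

Converted, 0.2757 m / 0.5 = 0.5514, 0.27 m / 0.5 = 0.54.

```bash
python3 drive.py '{"rx": [0, 0, 0, 0, 0, 0, 0, 0, 0, 0], "ry": [0, 0, 0, 0, 0, 0, 0, 0, 0, 0], "rz": [0, 0, 0, 0, 0, 0, 0, 0, 0, 0], "x": [0, 0, -0.04, -0.08, -0.12, -0.153, -0.153, -0.153, -0.153, -0.153], "y": [0, 0, 0.11, 0.22, 0.33, 0.44, 0.54, 0.5514, 0.5514, 0.5514], "z": [-0.12, -0.24, -0.25, -0.25, -0.25, -0.25, -0.25, -0.25, -0.25, -0.25], "aperture": [0.03, 0.03, 0.03, 0.03, 0.03, 0.03, 0.03, 0.03, 0.03, 0.03]}'; python3 d.py .599 .0182 .075;python3 - <<'E'
from meas import *
for n in("scene","side"):
    c=grab(n);P=cloud(c);m=(c["z_map"]>0)&(P[...,2]>.12)&(P[...,2]<.136)&(np.hypot(P[...,0]-.6,P[...,1]-.018)<.028);p=P[m];print(n,len(p),np.percentile(p,2,0).round(4),np.percentile(p,98,0).round(4))
E
```

```text
time: 30.32
tcp_pos: [0.5985, 0.0172, 0.1285]
eef_rot: [[-1.0, -0.004, -0.0], [-0.004, 1.0, -0.0], [0.0, -0.0, -1.0]]
wrist_force: [0.1, -0.2, -1.4]
finger_gap: 0.04
finger_force: 61.0
t 30.32 tcp [0.5985 0.0172 0.1285] gap 0.04 d [-0.0006  0.001   0.0535]
scene 72 [ 0.5791 -0.0048  0.1284] [0.617  0.0361 0.1359]
side 98 [ 0.5793 -0.0027  0.1278] [0.618  0.0375 0.1355]
```

Converted, 0.05 m / 0.5 = 0.1, -0.0003 m / 0.5 = -0.0006.

```bash
python3 drive.py '{"rx": [0, 0, 0, 0, 0, 0], "ry": [0, 0, 0, 0, 0, 0], "rz": [0, 0, 0, 0, 0, 0], "x": [-0.0006, -0.0006, -0.0006, -0.0006, -0.0006, -0.0006], "y": [0.0018, 0.0018, 0.0018, 0.0018, 0.0018, 0.0018], "z": [0.04, 0.06, 0.08, 0.1, 0.1, 0.1], "aperture": [0.03, 0.03, 0.03, 0.03, 0.03, 0.03]}'
```

```text
time: 31.18
tcp_pos: [0.5993, 0.0194, 0.0792]
eef_rot: [[-1.0, -0.005, 0.001], [-0.005, 1.0, -0.0], [-0.001, -0.0, -1.0]]
wrist_force: [0.3, -0.4, -1.3]
finger_gap: 0.0402
finger_force: 60.9
```

Converted, -0.1097 m / 0.5 = -0.2194, -0.0817 m / 0.5 = -0.1634.

```bash
python3 drive.py '{"rx": [0, 0, 0, 0, 0, 0, 0, 0, 0, 0], "ry": [0, 0, 0, 0, 0, 0, 0, 0, 0, 0], "rz": [0, 0, 0, 0, 0, 0, 0, 0, 0, 0], "x": [0, 0, 0, 0, -0.04, -0.1, -0.16, -0.1634, -0.1634, -0.1634], "y": [0, 0, 0, 0, -0.04, -0.12, -0.2, -0.2194, -0.2194, -0.2194], "z": [0, 0, 0, -0.1, -0.11, -0.11, -0.11, -0.11, -0.11, -0.11], "aperture": [0.06, 0.06, 0.06, 0.06, 0.06, 0.06, 0.06, 0.06, 0.06, 0.06]}'; python3 chk.py
python3 - <<'E'
from meas import *
c=grab("wrist");P=cloud(c);D=np.hypot(P[...,0]-.6815,P[...,1]+.09)
hsv=cv2.cvtColor(c["frame"],cv2.COLOR_BGR2HSV)
for nm,m,z in(("hub top",(abs(P[...,2]-.025)<.003)&(D<.03)&(hsv[...,2]<110),.025),("flange+hub",(P[...,2]>.0045)&(P[...,2]<.03)&(hsv[...,2]<110)&(D<.04),.009)):
    m=m&(c["z_map"]>0);v,u=np.nonzero(m);e=cv2.fitEllipse(cv2.convexHull(np.stack([u,v],1).astype(np.float32)));print(nm,m.sum(),np.round(e[0],1),np.round(e[1],1),plane(c,e[0],z).round(4),np.median(P[m][:,2]).round(4))
cv2.imwrite("pics/w4.png",c["frame"])
E
python3 d.py .6815 -.09 .012
```

```text
time: 32.42
tcp_pos: [0.6804, -0.0886, 0.1336]
eef_rot: [[-1.0, -0.006, -0.001], [-0.006, 1.0, 0.001], [0.001, 0.001, -1.0]]
wrist_force: [-0.5, 0.0, 0.2]
finger_gap: 0.0601
finger_force: 0.0
scene r>8mm zmax [0.087 0.087 0.088] disc r>16.5 z [0.012 0.065 0.086] xy lo/hi [ 0.58   -0.0045] [0.6218 0.039 ]
side r>8mm zmax [0.083 0.083 0.083] disc r>16.5 z [0.039 0.063 0.082] xy lo/hi [ 0.5797 -0.0039] [0.6193 0.0337]
hub top 452 [263.5 191.7] [27.9 29. ] [ 0.6836 -0.0868  0.025 ] 0.0249
flange+hub 1261 [263.4 186.7] [41.1 41.7] [ 0.6833 -0.0867  0.009 ] 0.01
t 32.62 tcp [ 0.6809 -0.0888  0.134 ] gap 0.0599 d [-0.0006 -0.0012  0.122 ]
```

View pics/w4.png

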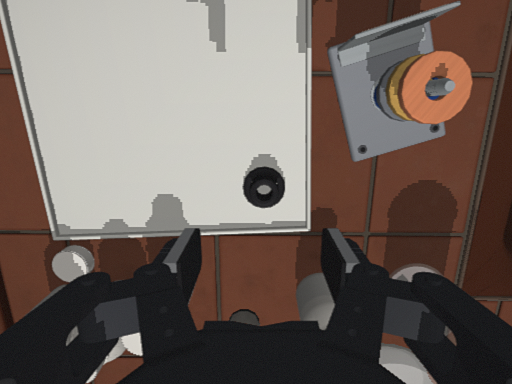

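Converted, 0.121 m / 0.5 = 0.242, -0.0025 m / 0.5 = -0.005.

```bash
python3 drive.py '{"rx": [0, 0, 0, 0, 0, 0, 0, 0, 0, 0], "ry": [0, 0, 0, 0, 0, 0, 0, 0, 0, 0], "rz": [0, 0, 0, 0, 0, 0, 0, 0, 0, 0], "x": [-0.005, -0.005, -0.005, -0.005, -0.005, -0.005, -0.005, -0.005, -0.005, -0.005], "y": [0.004, 0.004, 0.004, 0.004, 0.004, 0.004, 0.004, 0.004, 0.004, 0.004], "z": [0.08, 0.16, 0.2, 0.23, 0.242, 0.242, 0.242, 0.242, 0.242, 0.242], "aperture": [0.05, 0.05, 0.05, 0.05, 0.05, 0.05, 0.015, 0.015, 0.015, 0.015]}' && python3 d.py .599 .0182 .145
```

```text
time: 33.88
tcp_pos: [0.6849, -0.0882, 0.0146]
eef_rot: [[-1.0, -0.005, 0.003], [-0.005, 1.0, -0.001], [-0.003, -0.001, -1.0]]
wrist_force: [-1.2, 0.3, 5.3]
finger_gap: 0.0227
finger_force: 59.4
t 33.88 tcp [ 0.6849 -0.0882  0.0146] gap 0.0227 d [ 0.085   0.1068 -0.1307]
```

Converted, -0.131 m / 0.5 = -0.262, -0.12 m / 0.5 = -0.24.

```bash
python3 drive.py '{"rx": [0, 0, 0, 0, 0, 0, 0, 0], "ry": [0, 0, 0, 0, 0, 0, 0, 0], "rz": [0, 0, 0, 0, 0, 0, 0, 0], "x": [0, 0, 0.06, 0.12, 0.1694, 0.1694, 0.1694, 0.1694], "y": [0, 0, 0.08, 0.16, 0.2134, 0.2134, 0.2134, 0.2134], "z": [-0.12, -0.24, -0.262, -0.262, -0.262, -0.262, -0.262, -0.262], "aperture": [0.015, 0.015, 0.015, 0.015, 0.015, 0.015, 0.015, 0.015]}'; python3 d.py .599 .0185 .096;python3 - <<'E'
from meas import *
for n in("scene","side"):
    c=grab(n);P=cloud(c);m=(c["z_map"]>0)&(P[...,2]>.130)&(P[...,2]<.143)&(np.hypot(P[...,0]-.6,P[...,1]-.018)<.03);p=P[m];print(n,len(p),np.percentile(p,2,0).round(4),np.percentile(p,98,0).round(4))
E
```

```text
time: 34.88
tcp_pos: [0.5991, 0.0175, 0.1438]
eef_rot: [[-1.0, -0.004, 0.0], [-0.004, 1.0, -0.0], [-0.0, -0.0, -1.0]]
wrist_force: [1.0, -0.3, 0.1]
finger_gap: 0.0229
finger_force: 59.0
t 34.88 tcp [0.5991 0.0175 0.1438] gap 0.0229 d [0.0001 0.001  0.0478]
scene 85 [ 0.5813 -0.0016  0.1351] [0.6099 0.0321 0.1428]
side 101 [ 0.5808 -0.0041  0.1321] [0.6164 0.0291 0.1412]
```

Converted, 0.047 m / 0.5 = 0.094, 0.04 m / 0.5 = 0.08.

```bash
python3 drive.py '{"rx": [0, 0, 0, 0, 0, 0, 0], "ry": [0, 0, 0, 0, 0, 0, 0], "rz": [0, 0, 0, 0, 0, 0, 0], "x": [0.0004, 0.0004, 0.0004, 0.0004, 0.0004, 0.0004, 0.0004], "y": [0.0016, 0.0016, 0.0016, 0.0016, 0.0016, 0.0016, 0.0016], "z": [0.03, 0.05, 0.064, 0.08, 0.094, 0.094, 0.094], "aperture": [0.015, 0.015, 0.015, 0.015, 0.015, 0.015, 0.015]}'
```

```text
time: 35.85
tcp_pos: [0.5984, 0.0192, 0.0971]
eef_rot: [[-1.0, -0.005, 0.0], [-0.005, 1.0, -0.0], [-0.0, -0.0, -1.0]]
wrist_force: [-0.3, 0.4, -1.4]
finger_gap: 0.0231
finger_force: 59.0
```

Converted, -0.09 m / 0.5 = -0.18, -0.05 m / 0.5 = -0.1.

```bash
python3 drive.py '{"rx": [0, 0, 0, 0, 0, 0], "ry": [0, 0, 0, 0, 0, 0], "rz": [0, 0, 0, 0, 0, 0], "x": [0, 0, 0, 0, 0, 0], "y": [0, 0, 0, 0, 0, 0], "z": [0, 0, 0, -0.1, -0.18, -0.18], "aperture": [0.06, 0.06, 0.06, 0.06, 0.06, 0.06]}' && python3 drive.py '{"rx": [0, 0, 0, 0, 0, 0, 0, 0, 0, 0], "ry": [0, 0, 0, 0, 0, 0, 0, 0, 0, 0], "rz": [0.0278, 0.0556, 0.0833, 0.1111, 0.1389, 0.1667, 0.1944, 0.2222, 0.25, 0.2667], "x": [0.04, 0.08, 0.12, 0.16, 0.2, 0.24, 0.28, 0.3, 0.3, 0.3], "y": [-0.04, -0.08, -0.12, -0.16, -0.2, -0.24, -0.28, -0.32, -0.332, -0.332], "z": [0, 0, 0, 0, 0, 0, 0, 0, 0, 0], "aperture": [0.06, 0.06, 0.06, 0.06, 0.06, 0.06, 0.06, 0.06, 0.06, 0.06]}' && python3 chk.py
python3 - <<'E'
from h import *
c=grab("scene");cv2.imwrite("pics/s2.png",cv2.resize(c["frame"][130:290,160:360],None,fx=3,fy=3))
E
python3 d.py .4315 -.1475 .1 84
```

```text
time: 36.6
tcp_pos: [0.6009, 0.0189, 0.1919]
eef_rot: [[-1.0, -0.005, 0.009], [-0.005, 1.0, -0.001], [-0.009, -0.001, -1.0]]
wrist_force: [-0.5, 0.8, -0.3]
finger_gap: 0.0602
finger_force: 0.0
time: 37.85
tcp_pos: [0.4482, -0.1478, 0.1855]
eef_rot: [[0.104, 0.995, -0.002], [0.995, -0.104, 0.001], [0.001, -0.002, -1.0]]
wrist_force: [0.3, 0.1, -0.6]
finger_gap: 0.0601
finger_force: 0.0
scene r>8mm zmax [0.103 0.106 0.106] disc r>16.5 z [0.014 0.084 0.092] xy lo/hi [5.79e-01 2.00e-04] [0.6181 0.0379]
side r>8mm zmax [0.104 0.104 0.104] disc r>16.5 z [0.039 0.064 0.088] xy lo/hi [ 0.58   -0.0039] [0.617  0.0286]
t 38.05 tcp [ 0.4486 -0.1473  0.1859] gap 0.0602 d [-0.0019 -0.0169  0.0859]
rotvec [-0.1 -0.   0.4]
```

View pics/s2.png

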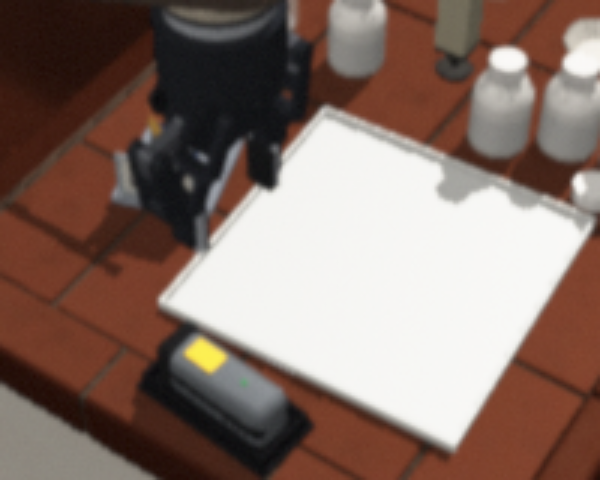

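s2 shows an empty tray, the scanner in its cradle with the nose to the upper left (+y), and bottles undisturbed. The stack is hidden behind the gripper, but its top measures 104 mm.

```bash
cat > scan.py <<'E'
from h import *
w=grab("wrist");P=cloud(w);ok=(w["z_map"]>0)&(abs(P[...,0]-.43)<.07)&(abs(P[...,1]+.15)<.09)
for nm,a,b in(("scanner",.04,.06),("cradle",.012,.022)):
    p=P[ok&(P[...,2]>a)&(P[...,2]<b)]; print(nm,len(p),np.median(p[:,2]).round(4),np.percentile(p[:,2],98).round(4),cv2.minAreaRect(p[:,:2].astype(np.float32)))
cv2.imwrite("pics/w_%d.png"%(robot.sense()["time"]*100),w["frame"])
E
python3 scan.py
```

```text
scanner 3247 0.0477 0.0504 ((0.43081578612327576, -0.14675089716911316), (0.09734497219324112, 0.03484032675623894), 82.96894836425781)
cradle 1086 0.0176 0.0193 ((0.43157312273979187, -0.1474795937538147), (0.11396759748458862, 0.05189703777432442), 84.13339233398438)
```

Converted, 0.161 m / 0.5 = 0.322, -0.0015 m / 0.5 = -0.003, 0.3 degrees / 360 = 0.0008.

```bash
python3 drive.py '{"rx": [0, 0, 0, 0, 0, 0, 0, 0, 0, 0], "ry": [0, 0, 0, 0, 0, 0, 0, 0, 0, 0], "rz": [0.0008, 0.0008, 0.0008, 0.0008, 0.0008, 0.0008, 0.0008, 0.0008, 0.0008, 0.0008], "x": [-0.003, -0.003, -0.003, -0.003, -0.003, -0.003, -0.003, -0.003, -0.003, -0.003], "y": [-0.034, -0.034, -0.034, -0.034, -0.034, -0.034, -0.034, -0.034, -0.034, -0.034], "z": [0.08, 0.18, 0.24, 0.29, 0.322, 0.322, 0.322, 0.322, 0.322, 0.322], "aperture": [0.06, 0.06, 0.06, 0.06, 0.06, 0.06, 0.025, 0.025, 0.025, 0.025]}' && python3 d.py .443 -.03 .034 17.2
```

```text
time: 39.35
tcp_pos: [0.4332, -0.1481, 0.0272]
eef_rot: [[0.104, 0.995, 0.003], [0.995, -0.104, -0.002], [-0.001, 0.003, -1.0]]
wrist_force: [0.1, 0.7, 5.8]
finger_gap: 0.035
finger_force: 62.5
t 39.35 tcp [ 0.4332 -0.1481  0.0272] gap 0.035 d [ 0.1185 -0.0026 -0.0069]
rotvec [ 0.2 -0.  66.8]
```

Converted, 0.1185 m / 0.5 = 0.237, -0.08 m / 0.5 = -0.16, 66.8 degrees / 360 = 0.1856.

```bash
python3 drive.py '{"rx": [0, 0, 0, 0, 0, 0, 0, 0, 0, 0], "ry": [0, 0, 0, 0, 0, 0, 0, 0, 0, 0], "rz": [0, 0, 0.0278, 0.0556, 0.0833, 0.1111, 0.1389, 0.1667, 0.1856, 0.1856], "x": [0, 0, 0.04, 0.08, 0.12, 0.16, 0.2, 0.237, 0.237, 0.237], "y": [0, 0, 0, 0, 0, 0, -0.004, -0.0052, -0.0052, -0.0052], "z": [-0.08, -0.16, -0.16, -0.16, -0.16, -0.16, -0.16, -0.16, -0.16, -0.16], "aperture": [0.025, 0.025, 0.025, 0.025, 0.025, 0.025, 0.025, 0.025, 0.025, 0.025]}' && python3 drive.py '{"rx": [0, 0, 0, 0], "ry": [0, 0, 0, 0], "rz": [0, 0, 0, 0], "x": [0, 0, 0, 0], "y": [0, 0, 0, 0], "z": [0.06, 0.12, 0.136, 0.136], "aperture": [0.025, 0.025, 0.025, 0.025]}' ; python3 d.py .443 -.03 .0365 17.2
python3 - <<'E'
from h import *
for n in("scene","side"):
    c=grab(n);P=cloud(c);ok=c["z_map"]>0
    cv2.imwrite(f"pics/hold_{n}.png",cv2.resize(c["frame"][120:290,130:330],None,fx=3,fy=3))
    # scanner body points in front of the label
    a=np.radians(17.2);ax=np.array([np.cos(a),np.sin(a)]);ay=np.array([-ax[1],ax[0]])
    q=P[...,:2]-[.599,.018]; X=q@ax;Y=q@ay
    m=ok&(X<-.075)&(X>-.25)&(abs(Y)<.05)&(P[...,2]>.008)&(P[...,2]<.058)
    print(n,m.sum(),"rack-frame x",np.percentile(X[m],[1,99]).round(4),"y",np.percentile(Y[m],[2,98]).round(4),"z",np.percentile(P[...,2][m],[2,98]).round(4))
    m=ok&(X<-.04)&(X>-.07)&(abs(Y)<.04)&(P[...,2]>.015)&(P[...,2]<.058); print("label",m.sum(),np.percentile(X[m],[5,50,95]).round(4),np.percentile(Y[m],[2,98]).round(4),np.percentile(P[...,2][m],98).round(4))
E
```

```text
time: 40.6
tcp_pos: [0.4411, -0.0289, 0.1052]
eef_rot: [[0.955, 0.298, -0.001], [0.298, -0.955, 0.0], [-0.001, -0.001, -1.0]]
wrist_force: [0.2, 0.6, -0.9]
finger_gap: 0.0344
finger_force: 61.9
time: 41.1
tcp_pos: [0.4415, -0.0294, 0.0376]
eef_rot: [[0.955, 0.296, -0.001], [0.296, -0.955, 0.0], [-0.001, -0.001, -1.0]]
wrist_force: [0.4, 0.1, -1.1]
finger_gap: 0.0347
finger_force: 61.9
t 41.1 tcp [ 0.4415 -0.0294  0.0376] gap 0.0347 d [0.0012 0.001  0.0011]
rotvec [-0.   0.1  0. ]
scene 394 rack-frame x [-0.214  -0.0842] y [-0.0488  0.0235] z [0.0089 0.0577]
label 249 [-0.0466 -0.0442 -0.0415] [-0.033   0.0165] 0.0573
side 741 rack-frame x [-0.2133 -0.0983] y [-0.0449  0.0172] z [0.0088 0.0578]
label 324 [-0.0465 -0.045  -0.0435] [-0.035   0.0334] 0.0574
```

View pics/hold_side.png

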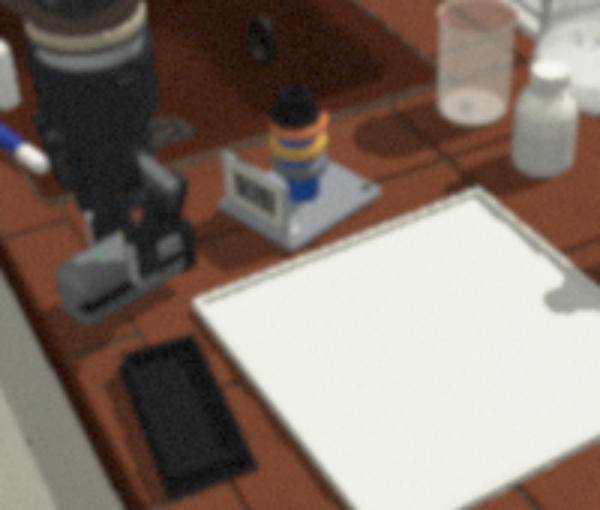

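The hold view shows the stack ordered blue, grey, (blue), brass, copper, black at (298,150). The scanner, at (125,265), is level and points at the label at (257,195). I'll hold it there for 2.5 s.

```bash
python3 drive.py '{"rx": [0, 0, 0, 0, 0, 0, 0, 0, 0, 0], "ry": [0, 0, 0, 0, 0, 0, 0, 0, 0, 0], "rz": [0, 0, 0, 0, 0, 0, 0, 0, 0, 0], "x": [0, 0, 0, 0, 0, 0, 0, 0, 0, 0], "y": [0, 0, 0, 0, 0, 0, 0, 0, 0, 0], "z": [0, 0, 0, 0, 0, 0, 0, 0, 0, 0], "aperture": [0.025, 0.025, 0.025, 0.025, 0.025, 0.025, 0.025, 0.025, 0.025, 0.025]}'  && python3 drive.py '{"rx": [0, 0, 0, 0, 0, 0, 0, 0, 0, 0], "ry": [0, 0, 0, 0, 0, 0, 0, 0, 0, 0], "rz": [0, 0, 0, 0, 0, 0, 0, 0, 0, 0], "x": [0, 0, 0, 0, 0, 0, 0, 0, 0, 0], "y": [0, 0, 0, 0, 0, 0, 0, 0, 0, 0], "z": [0, 0, 0, 0, 0, 0, 0, 0, 0, 0], "aperture": [0.025, 0.025, 0.025, 0.025, 0.025, 0.025, 0.025, 0.025, 0.025, 0.025]}'; python3 d.py .4325 -.148 .034 84
python3 - <<'E'
from h import *
# angle and place of the scanner's red window from the side and scene views
for n in("scene","side"):
    c=grab(n);P=cloud(c);a=np.radians(17.2);ax=np.array([np.cos(a),np.sin(a)]);ay=np.array([-ax[1],ax[0]])
    q=P[...,:2]-[.599,.018];X=q@ax;Y=q@ay
    m=(c["z_map"]>0)&(X>-.22)&(X<-.185)&(abs(Y)<.03)&(P[...,2]<.07)&(P[...,2]>.006);print(n,m.sum(),"tail z",np.percentile(P[...,2][m],[2,98]).round(4),"y",np.percentile(Y[m],[2,98]).round(4),"x",X[m].min().round(4))
E
```

```text
time: 42.45
tcp_pos: [0.4418, -0.0293, 0.0378]
eef_rot: [[0.955, 0.296, 0.0], [0.296, -0.955, -0.0], [0.0, 0.0, -1.0]]
wrist_force: [-0.3, -0.4, -0.9]
finger_gap: 0.0346
finger_force: 61.9
time: 43.7
tcp_pos: [0.4418, -0.0293, 0.0378]
eef_rot: [[0.955, 0.296, 0.0], [0.296, -0.955, 0.0], [0.0, -0.0, -1.0]]
wrist_force: [0.1, -0.3, -1.2]
finger_gap: 0.0347
finger_force: 61.9
t 43.7 tcp [ 0.4418 -0.0293  0.0378] gap 0.0347 d [-0.044   0.1106  0.0038]
rotvec [  0.   -0.  -66.8]
scene 326 tail z [0.0249 0.0636] y [-0.0165  0.0152] x -0.2151
side 388 tail z [0.022  0.0592] y [-0.0184  0.0115] x -0.2142
```

Units first: shifts go in shares of 0.5 m and turns go in shares of 2 pi rad. So 0.1106 m / 0.5 = 0.2212, 0.1 m / 0.5 = 0.2, -66.8 degrees / 360 = -0.1856.

```bash
python3 drive.py '{"rx": [0, 0, 0, 0, 0, 0, 0, 0, 0, 0], "ry": [0, 0, 0, 0, 0, 0, 0, 0, 0, 0], "rz": [0, 0, -0.0278, -0.0556, -0.0833, -0.1111, -0.1389, -0.1667, -0.1856, -0.1856], "x": [0, 0, -0.02, -0.04, -0.06, -0.08, -0.088, -0.088, -0.088, -0.088], "y": [0, 0, 0.04, 0.08, 0.12, 0.16, 0.2, 0.2212, 0.2212, 0.2212], "z": [-0.08, -0.14, -0.14, -0.14, -0.14, -0.14, -0.14, -0.14, -0.14, -0.14], "aperture": [0.025, 0.025, 0.025, 0.025, 0.025, 0.025, 0.025, 0.025, 0.025, 0.025]}' && python3 drive.py '{"rx": [0, 0, 0, 0], "ry": [0, 0, 0, 0], "rz": [0, 0, 0, 0], "x": [0, 0, 0, 0], "y": [0, 0, 0, 0], "z": [0.06, 0.1, 0.1, 0.1], "aperture": [0.025, 0.025, 0.025, 0.025]}'; python3 d.py .4316 -.1476 .027 84; python3 scan.py
python3 - <<'E'
from h import *
c=grab("side");P=cloud(c);ok=c["z_map"]>0
cv2.imwrite("pics/ret.png",cv2.resize(c["frame"][190:300,140:260],None,fx=5,fy=5))
E
```

```text
time: 45.05
tcp_pos: [0.4324, -0.148, 0.1077]
eef_rot: [[0.106, 0.994, -0.0], [0.994, -0.106, 0.0], [0.0, -0.0, -1.0]]
wrist_force: [0.2, 0.4, -2.3]
finger_gap: 0.0351
finger_force: 62.0
time: 45.55
tcp_pos: [0.433, -0.1482, 0.0586]
eef_rot: [[0.105, 0.994, 0.001], [0.994, -0.105, -0.001], [-0.001, 0.001, -1.0]]
wrist_force: [0.4, -0.3, -1.7]
finger_gap: 0.0348
finger_force: 61.9
t 45.55 tcp [ 0.433  -0.1482  0.0586] gap 0.0348 d [ 0.0004 -0.0015  0.0316]
rotvec [ 0.1  0.  -0. ]
scanner 181 0.054 0.0593 ((0.43698829412460327, -0.09920834004878998), (0.002401478588581085, 0.03231348842382431), 83.77667236328125)
cradle 1211 0.0177 0.0192 ((0.43171197175979614, -0.14643043279647827), (0.11305570602416992, 0.05167469382286072), 84.05833435058594)
```

View pics/ret.png

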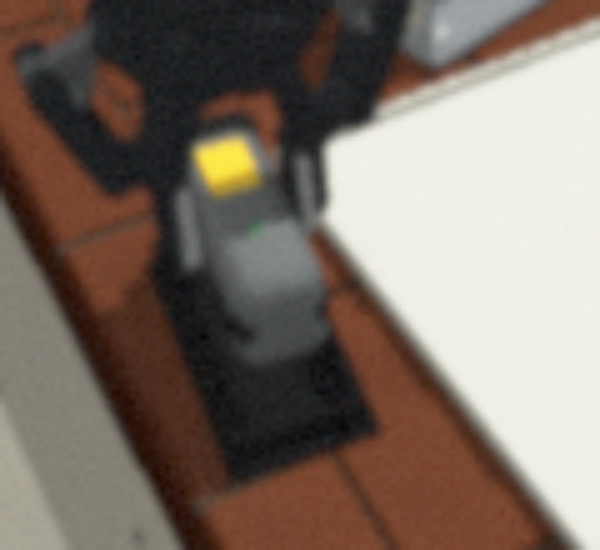

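The view shows the scanner hovering over the cradle, aligned with it. Its nose is within about 1 mm of where it should be, so I'll lower it.

Converted, 0.03 m / 0.5 = 0.06, 0.026 m / 0.5 = 0.052.

```bash
python3 drive.py '{"rx": [0, 0, 0, 0, 0, 0], "ry": [0, 0, 0, 0, 0, 0], "rz": [0, 0, 0, 0, 0, 0], "x": [0.0012, 0.0012, 0.0012, 0.0012, 0.0012, 0.0012], "y": [-0.0014, -0.0014, -0.0014, -0.0014, -0.0014, -0.0014], "z": [0.02, 0.04, 0.052, 0.06, 0.06, 0.06], "aperture": [0.025, 0.025, 0.025, 0.025, 0.025, 0.025]}'
```

```text
time: 46.4
tcp_pos: [0.432, -0.1474, 0.0278]
eef_rot: [[0.105, 0.995, 0.0], [0.995, -0.105, -0.0], [-0.0, 0.0, -1.0]]
wrist_force: [-0.2, -0.0, -1.1]
finger_gap: 0.0345
finger_force: 61.9
```

```bash
python3 drive.py '{"rx": [0, 0, 0, 0, 0, 0, 0, 0], "ry": [0, 0, 0, 0, 0, 0, 0, 0], "rz": [0, 0, 0, 0, 0, 0, 0, 0], "x": [0, 0, 0, 0, 0, 0, 0, 0], "y": [0, 0, 0, 0, 0, 0, 0, 0], "z": [0, 0, 0, -0.08, -0.2, -0.32, -0.32, -0.32], "aperture": [0.055, 0.055, 0.055, 0.055, 0.055, 0.055, 0.055, 0.055]}'; python3 scan.py; python3 chk.py
python3 - <<'E'
from h import *
c=grab("side");cv2.imwrite("pics/end.png",cv2.resize(c["frame"][110:290,140:340],None,fx=3,fy=3))
E
```

```text
time: 47.4
tcp_pos: [0.4315, -0.1471, 0.1874]
eef_rot: [[0.104, 0.995, -0.0], [0.995, -0.104, 0.0], [0.0, -0.0, -1.0]]
wrist_force: [-0.2, 0.4, -0.8]
finger_gap: 0.0548
finger_force: 0.0
scanner 3251 0.0477 0.0504 ((0.4310664236545563, -0.1460513472557068), (0.09682516008615494, 0.034925781190395355), 84.01387786865234)
cradle 1074 0.0176 0.0193 ((0.43131938576698303, -0.14724983274936676), (0.11409080773591995, 0.05129110440611839), 84.13250732421875)
scene r>8mm zmax [0.012] disc r>16.5 z None xy lo/hi [ 0.6124 -0.0082] [ 0.6166 -0.0051]
side r>8mm zmax [0.104 0.104 0.104] disc r>16.5 z [0.04  0.063 0.088] xy lo/hi [ 0.5799 -0.0037] [0.6179 0.0279]
```

View pics/end.png

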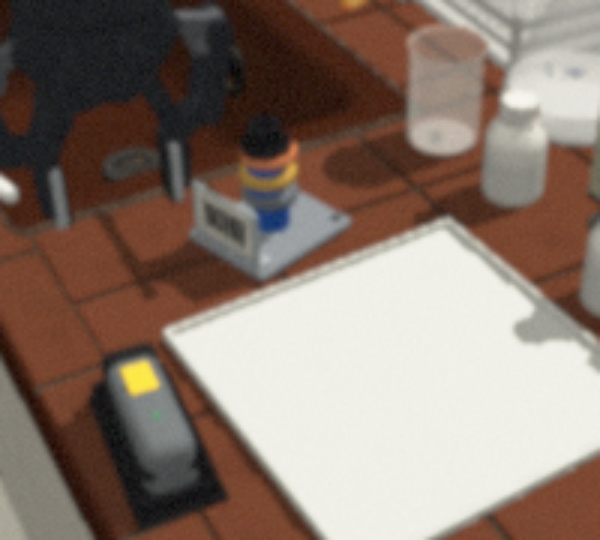

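The final view shows the stack complete and level at (270,175). The scanner sits flat in its cradle at (150,420), nose up-left as before, with its top at the same 47.7 mm as at the start. The bottles and beaker are undisturbed.

```bash
python3 -c "from bench import robot, optics, job; print(job.finish_job())"
```

```text
the job is handed in; nothing more can be done
None
```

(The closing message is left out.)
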